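# Square up the corner of a display riser

### The arm

A 6-joint arm with a two-finger parallel gripper is mounted at the origin on the work surface. World frame = base frame: x ahead of the robot, y to its left, z up, the work surface at z = 0. Lengths are in m, angles in degrees, forces in N, time in s.
With the tool pointing down it reaches from about 0.4 to 0.825 m from the base axis. Payload 7 kg.
Tool frame: the origin (TCP) lies at the very end of the fingers, on their centre line; the grasp point (between the pads) lies r.grip_depth behind it (r.grip_depth is the distance from the TCP to the grasp point, in m); z points along the fingers, y is the direction in which the jaws open and shut (so a half turn about z gives the same grasp; the last joint's range is limited). The gripper opens to 88 mm and grips with 3 to 60 N. Pads are 19 mm wide; open, the fingers measure 130 mm over their backs; the gripper's body (78 mm by 193 mm) begins 47 mm behind the grasp point.
Start: joints at [-52.535, 20.546, 0.682, 0, -70.136, -16.507], TCP at [0.241, -0.63, 0.227] pointing down, gripper open.
Joint ranges: [-176.03, 176.03], [-82.01, 121.73], [-58.28, 71.71], [-173.87, 95.51], [-174.79, -0.11], [-173.66, 173.66]. Speed limits (degrees/s): [136.94, 136.94, 172.46, 180, 180, 180].

### API

Orientations are given as [roll, pitch, yaw] about the fixed x, y, z axes, in that order (R = Rz(yaw) Ry(pitch) Rx(roll)).
In Python, from plant import r gives the robot as it stands. The module is installed in compiled form; this text tells all that it offers.
- The arm moves only by the tool step_arm, never from a script. Its argument "increments" is a list of rows, each a list of 3 entries, a list of its own where there are three numbers: the shift along the tool's x, y, z in m, then the turn, a rotation vector about the tool's x, y, z in rad, then the closure, from 0 (fully open) to 1 (shut). In form: [[[x, y, z], [wx, wy, wz], grip], ...]. A call has 1 to 10 rows; each row is the pose to reach, as a shift and turn from the pose commanded when the call began, along the tool's axes at that moment; what a row does not reach only later rows make up. A row lasts 1/10 s, in which the tool goes at most 50 mm and 8.59 degrees, less where a joint would pass 70% of its speed; a pose out of reach is approached as far as the arm can. A call with a gripper value outside its range is refused whole. The fingers move at their own pace and stop on an object; "force" is the grip in N (left out, the last holds). Time passes only in rows, so rows that repeat a pose let the fingers close. It gives the time, the measured TCP pose, the force and the opening at its end, in the units of the state.
- r.get_state(): the state, without advancing time (a new reading comes with each control period).
- r.capture(name): name is "scene" or "side" or "wrist"; returns a dict with "color" (384x512x3 uint8, red, green, blue), "intrinsics" (3x3 intrinsics, pixels), "k1" (the pictures are not rectified: a ray, as slopes to the right and down, at radius r is drawn at 1 + k1 r^2 times it, then the intrinsics apply), "rvec" (rotation vector, rad) and "tvec" (3), from world to camera coordinates, as OpenCV has them; the wrist camera has in their place "T_tool_cam" (4x4, takes a point from camera to tool coordinates, whose origin is the TCP and whose axes are the flange's). Camera axes: x right, y down, z forward; pixel columns grow to the right and rows downward; lengths in m; the calibration is good to about 2 mm. A picture is of the moment at which its call begins: read the wrist's pose just before it. There is no depth.
- r.close_job(): hands the job in, once; it reports no verdict.
The state is a dict: "time_s": time; "joints": joint angles; "qd": joint speeds; "joint_torque": joint torques, N m; "tcp_pos": TCP position; "eef_rot": TCP orientation; "contact_force": force on the tool from outside, world axes, zero at the start; "moment": the same for the moment, N m; "gripper_width": finger opening in m.
Only numpy, scipy, OpenCV 4.12 (cv2) and the standard library are available. Lean on these libraries where they do the work, as an engineer would, in place of code of your own. Each camera call takes 0.05 s, during which the arm holds its last target.

### The job

Take the assembly square by its orange grip and press it from outside onto the corner of the white display riser, one leg flat on the brown-edged back panel and the other on the blue-edged side panel, so that the square (not the gripper) pushes the side panel fully home and both legs sit flush without gaps. Keep it pressed gently but firmly on both faces, about 8 N on each and never over 15 N, for a good second, then lay it back flat on the middle of the black mat and let go, with the panel left home and everything else left alone.

Things in the scene. Friction and masses are not known exactly. Their poses are not given: they have to be found in the camera images.
- riser: White display riser, fixed on the red counter: grey base board 12 mm high and two upright white panels along two of its edges. Origin: at counter level, under the corner where the panels' nominal outer faces meet. x runs from there along the back panel's outer face, y along the side panel's when square. Inside of the riser: +x, +y; outside of the corner: -x, -y. z up.
- back_panel: Fixed white panel with a brown top edge: riser x 6 to 170 mm, 15 mm thick, 81 mm high above the counter. Its outer face is upright, nominally the plane riser y = 0, looking to riser -y, but the real face may lie up to 5 mm further in or out (not shown by this pose), parallel to it. Origin and axes are the riser's.
- side_panel: White panel, blue top edge, 20 to 170 mm from the corner, 15 mm thick, 81 mm high. Turns about the upright through its origin (= riser's), friction 0.12 N m, stays where left. y runs along its outer face, which looks to its -x, nominally its plane x = 0, really up to 5 mm in or out. Starts 0.05 to 0.12 rad open, far end out to riser -x; home at a firm stop, square to the back panel.
- square: Loose flat aluminium L, about 0.22 kg, 20 mm thick. Origin: underside, at the inner corner. Legs run along its +x and +y to 90 mm; inner edges in its planes y = 0 (x leg) and x = 0 (y leg), outer edges 25 mm outside them. Inner edges are cut back 4 mm within 20 mm of the corner. On the riser the x leg goes on the back panel, the y leg on the side panel, axes along the riser's.
- square_grip (a point): Centre of the square's orange grip: an upright plate on its heel, 12 mm thick, 36 mm long, from 20 to 70 mm above the underside. This point is 45 mm above the underside, at x = y = -14 mm in the square's frame. The plate's length runs along the diagonal between the square's +x and +y: grip it across its 12 mm. Axes as the square's.
- mat: Black rubber mat fixed on the counter, 240 x 220 mm (x, y), 4 mm thick; origin at the centre of its underside. The square lies on it at the start, its origin about 35 mm from the mat's centre to mat -x.
- glue: White glue bottle with an orange cap, 28 mm across, 55 mm high, standing on the mat 90 mm from its centre to mat +x; leave alone. Origin at the bottom.
- screw_cup: Blue cup, 48 mm across, 35 mm high, on the riser's base board; leave alone. Origin at the bottom.
- driver: Screwdriver with a red handle lying on the counter to the right; leave alone.
- tape: Roll of tape, 90 mm across, 40 mm high; leave alone.
- mouse: Black computer mouse, 100 x 58 x 33 mm; leave alone.
- laptop: Closed silver laptop, 225 x 320 x 18 mm; leave alone.
Not all that is in view belongs to the job. What is shaped like the square but green is not meant.

How it is judged:
By the outcome, as a careful person would: the job done as asked, in the order asked, and still so for the second after the job is handed in, with the robot touching nothing.
It also fails if it takes over 72 s, if anything falls off the work surface, if the arm or the gripper's body presses on something with over 40 N, if the wrist force passes 120 N, or if a joint passes its speed limit or range.

## Working session

There is one attempt and no reset: what is moved stays moved. The work goes in short steps, Python scripts to look and compute and a tool call to move; the robot and the scene stay as the last step left them, time stands still between calls to the robot, and variables do not carry over. Pictures are saved under pics/ and viewed, and the job is handed in when it is done.

Besides the shell and the picture viewer there is one more tool, called after "Emit:" by a JSON object that holds its "api" and its "payload", one argument or row to a line. step_arm: Moves the arm, as the interface text tells. Its arguments: {"type":"object","properties":{"increments":{"type":"array","items":{"type":"array"}},"force":{"type":"number"}},"required":["increments"]}

```bash
mkdir -p pics; ls
python3 - <<'E'
from plant import r
import cv2,json,numpy as np,pickle
print(r.get_state(), r.grip_depth)
d={}
for n in ["scene","side","wrist"]:
    c=r.capture(n); d[n]=c
    cv2.imwrite(f"pics/{n}0.png",c["color"][:,:,::-1])
    print(n,{k:np.round(v,4).tolist() for k,v in c.items() if k!="color"})
pickle.dump(d,open("cap0.pkl","wb"))
E
```

```text
pics
{'time_s': 0.0, 'joints': array([-5.25348911e+01,  2.05893530e+01,  6.34815739e-01, -2.04795864e-02,
       -7.01347293e+01, -1.65065067e+01]), 'qd': array([ 0.04400985, -0.05609257, -0.01622878, -0.09166194, -0.06091082,
        0.01445739]), 'joint_torque': array([-3.81296617e-03, -5.82713270e+01,  2.93045175e+01,  6.99667767e+00,
        6.91859706e-03, -1.54348954e-04]), 'tcp_pos': array([ 0.24124914, -0.62990605,  0.22565296]), 'eef_rot': array([ 1.79908942e+02, -6.90639450e-03, -1.59048367e+02]), 'contact_force': array([-0.10052338,  0.39379455,  0.67657122]), 'moment': array([ 0.0258429 , -0.02141104,  0.03539902]), 'gripper_width': 0.08754882999476589} 0.0188
scene {'intrinsics': [[375.816, 0.0, 260.1532], [0.0, 375.816, 194.3785], [0.0, 0.0, 1.0]], 'k1': -0.0385, 'rvec': [2.3043, 1.1758, -0.378], 'tvec': [-0.3143, -0.2658, 1.6551]}
side {'intrinsics': [[441.0249, 0.0, 261.7569], [0.0, 441.0249, 185.6386], [0.0, 0.0, 1.0]], 'k1': -0.0914, 'rvec': [0.9932, -2.5346, 0.9922], 'tvec': [0.374, 0.2608, 1.6833]}
wrist {'intrinsics': [[301.8383, 0.0, 253.3095], [0.0, 301.8383, 188.3209], [0.0, 0.0, 1.0]], 'k1': -0.0166, 'T_tool_cam': [[0.0006, -0.9605, -0.2781, 0.0749], [1.0, 0.0006, -0.0001, 0.0006], [0.0003, -0.2781, 0.9605, -0.1583], [0.0, 0.0, 0.0, 1.0]]}
```

View pics/scene0.png

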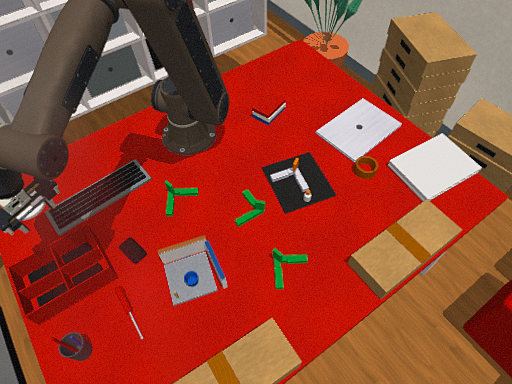

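View pics/side0.png

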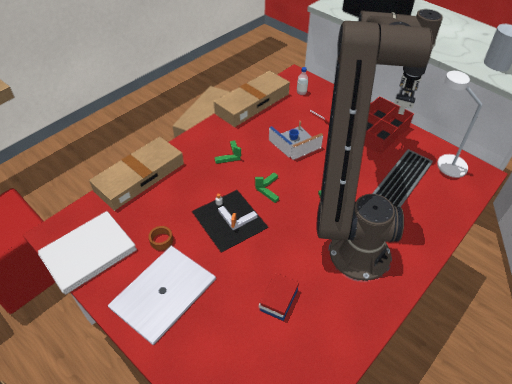

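View pics/wrist0.png

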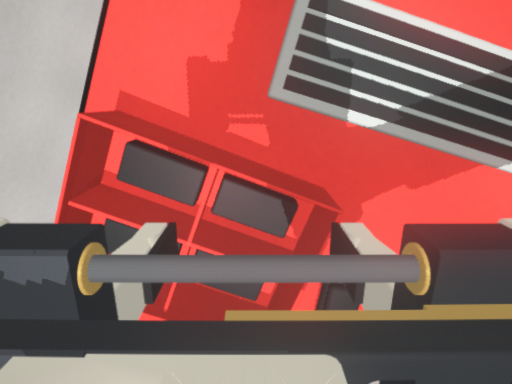

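In the scene view, the things that could be taken for the square are the white/aluminium L with an orange plate on the mat at about (292,172), and three green Ls at (178,196), (252,207) and (288,266). There is also a book corner at (268,112). By the description it is the one on the mat, which I'll check in a close crop.

```bash
cat > h.py <<'E'
import numpy as np,cv2,pickle
from scipy.spatial.transform import Rotation as Ro
def cam(c,T=None):
    """returns R,t world->cam"""
    if 'rvec' in c:
        return Ro.from_rotvec(np.ravel(c['rvec'])).as_matrix(),np.ravel(c['tvec'])
    Tw=T@c['T_tool_cam']; R=Tw[:3,:3].T; return R,-R@Tw[:3,3]
def Ttool(s):
    T=np.eye(4);T[:3,:3]=Ro.from_euler('xyz',s['eef_rot'],degrees=True).as_matrix();T[:3,3]=s['tcp_pos'];return T
def proj(P,c,T=None):
    R,t=cam(c,T);p=np.atleast_2d(P)@R.T+t;m=p[:,:2]/p[:,2:]
    m=m*(1+c['k1']*(m**2).sum(1,keepdims=True));K=c['intrinsics']
    return m*[K[0][0],K[1][1]]+[K[0][2],K[1][2]]
def ray(uv,c,T=None):
    K=c['intrinsics'];d=(np.atleast_2d(uv)-[K[0][2],K[1][2]])/[K[0][0],K[1][1]];m=d.copy()
    for _ in range(20): m=d/(1+c['k1']*(m**2).sum(1,keepdims=True))
    R,t=cam(c,T);return -R.T@t,np.c_[m,np.ones(len(m))]@R
def atz(uv,z,c,T=None):
    o,d=ray(uv,c,T);return o+d*((z-o[2])/d[:,2])[:,None]
def crop(c,x0,y0,x1,y1,f,name):
    im=c['color'][y0:y1,x0:x1,::-1];cv2.imwrite(f'pics/{name}.png',cv2.resize(im,None,fx=f,fy=f,interpolation=cv2.INTER_CUBIC))
E
python3 - <<'E'
from h import *
d=pickle.load(open('cap0.pkl','rb'))
crop(d['scene'],250,140,350,220,8,'s_mat');crop(d['scene'],145,225,245,315,6,'s_ris')
crop(d['side'],185,180,275,255,8,'d_mat');crop(d['side'],260,110,330,170,8,'d_ris')
for n,uv,z in [('mat c',(299,183),.004),('riser corner',(205,238),.08),('greens',(178,196),0),('',(252,207),0),('',(288,266),0)]: print(n,atz(uv,z,d['scene'])[0].round(3))
for n,uv,z in [('mat c',(229,219),.004),('riser',(270,125),.08)]: print(n,atz(uv,z,d['side'])[0].round(3))
E
```

```text
mat c [0.496 0.221 0.004]
riser corner [ 0.527 -0.221  0.08 ]
greens [ 0.263 -0.199  0.   ]
 [0.476 0.006 0.   ]
 [ 0.748 -0.032  0.   ]
mat c [0.481 0.225 0.004]
riser [ 0.692 -0.259  0.08 ]
```

View pics/s_mat.png

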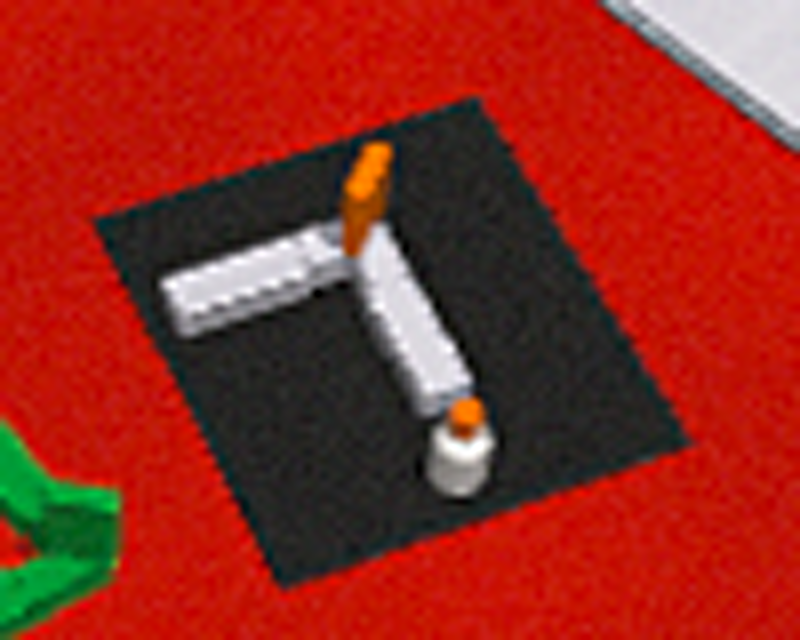

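View pics/s_ris.png

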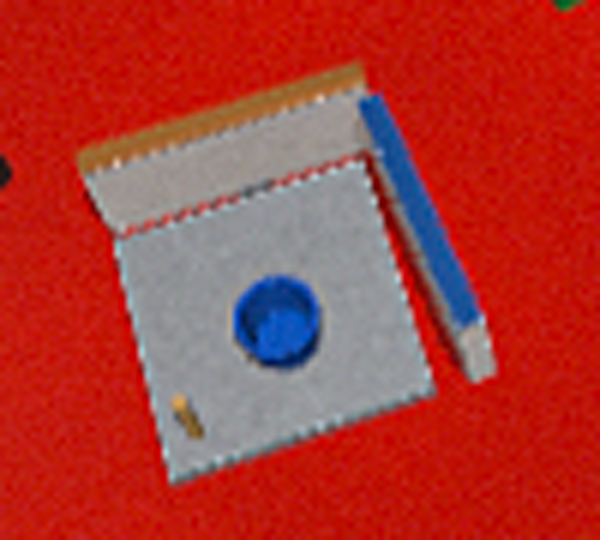

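View pics/d_mat.png

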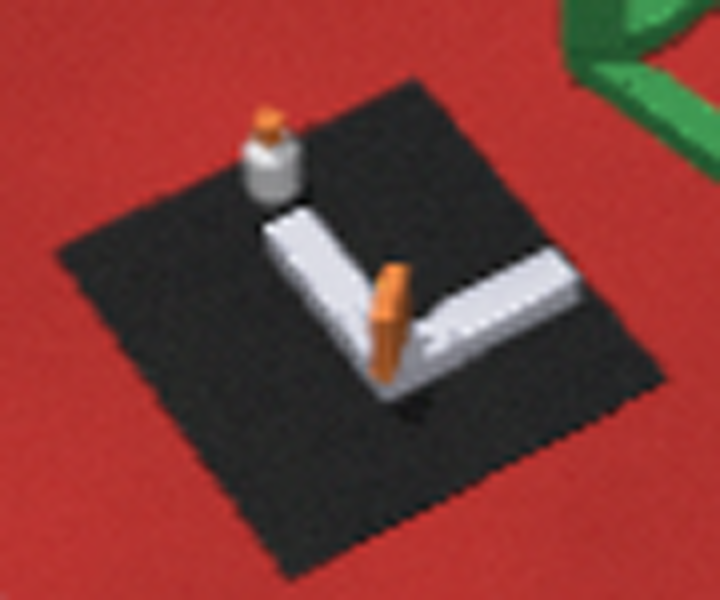

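View pics/d_ris.png

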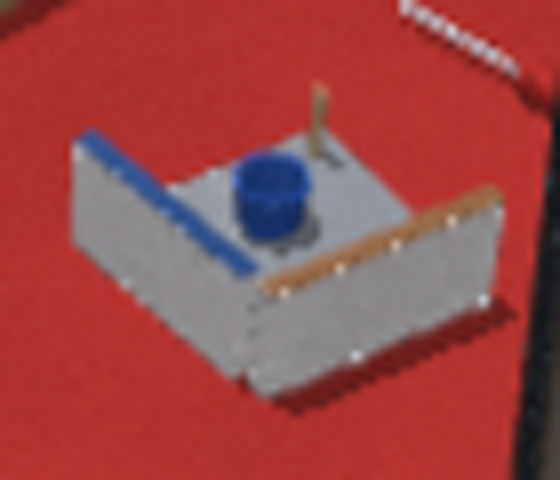

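The crops confirm it: an aluminium L with an orange upright plate lies on the black mat. In the scene image its heel is at about (295,170), its x leg points left, and its y leg points towards the glue at (307,197). The riser corner is near (206,238), with brown to the left and the blue panel opening down and to the right. Next, rough poses.

Run:
```python
from h import *
d=pickle.load(open('cap0.pkl','rb'))
S=d['scene'];D=d['side']
def s(c,off,f,pts,z):
    return atz(np.array(pts,float)/f+off-0.0,z,c)[:,:].round(4)
print('mat scene',s(S,[250,140],8,[(95,220),(475,98),(690,443),(283,588)],.004).tolist())
print('mat side',s(D,[185,180],8,[(55,252),(412,80),(665,380),(290,580)],.004).tolist())
print('brown outer: left, right',s(S,[145,225],6,[(77,155),(362,63)],.081).tolist())
print('blue outer: near,far',s(S,[145,225],6,[(380,95),(483,318)],.081).tolist())
print('side brown outer near, far',s(D,[260,110],8,[(262,295),(503,207)],.081).tolist())
print('side blue outer near, far',s(D,[260,110],8,[(240,277),(75,145)],.081).tolist())
print('xleg end top corners; y leg end',s(S,[250,140],8,[(165,283),(185,318),(420,400),(470,375)],.024).tolist())
print('grip top ends',s(S,[250,140],8,[(378,147),(355,187)],.074).tolist(), s(D,[185,180],8,[(398,265),(380,320)],.074).tolist())
```

```text
mat scene [[0.3451, 0.1477, 0.004], [0.397, 0.3573, 0.004], [0.6275, 0.2999, 0.004], [0.576, 0.0898, 0.004]]
mat side [[0.6186, 0.3016, 0.004], [0.5686, 0.092, 0.004], [0.3368, 0.1483, 0.004], [0.3876, 0.3586, 0.004]]
brown outer: left, right [[0.4763, -0.3741, 0.081], [0.52, -0.2157, 0.081]]
blue outer: near,far [[0.5434, -0.218, 0.081], [0.6887, -0.2427, 0.081]]
side brown outer near, far [[0.518, -0.2154, 0.081], [0.4652, -0.3686, 0.081]]
side blue outer near, far [[0.5364, -0.2183, 0.081], [0.6787, -0.2393, 0.081]]
xleg end top corners; y leg end [[0.4108, 0.1431, 0.024], [0.434, 0.1382, 0.024], [0.5403, 0.2001, 0.024], [0.5431, 0.2291, 0.024]]
grip top ends [[0.4355, 0.2543, 0.074], [0.4486, 0.2294, 0.074]] [[0.4442, 0.2259, 0.074], [0.4267, 0.2558, 0.074]]
```

```bash
cat >> h.py <<'E'
def inc(s,pos,yaw,rp=(180,0)):
    """tool increment from measured/commanded pose to target pos & yaw (tool down)"""
    T=s if isinstance(s,np.ndarray) else Ttool(s)
    R=T[:3,:3];Rt=Ro.from_euler('xyz',[rp[0],rp[1],yaw],degrees=True).as_matrix()
    return (R.T@(np.array(pos)-T[:3,3])).round(4).tolist(), Ro.from_matrix(R.T@Rt).as_rotvec().round(4).tolist()
E
python3 - <<'E'
from h import *
from plant import r
print(inc(r.get_state(),[.548,-.253,.32],-60))
E
```

```text
([-0.4212, 0.2425, -0.0939], [0.0011, 0.001, -1.7287])
```

Emit:
{"api": "step_arm", "payload": {
  "increments": [
    [[-0.42, 0.24, -0.094], [0, 0, -1.73], 0],
    [[-0.42, 0.24, -0.094], [0, 0, -1.73], 0],
    [[-0.42, 0.24, -0.094], [0, 0, -1.73], 0],
    [[-0.42, 0.24, -0.094], [0, 0, -1.73], 0],
    [[-0.42, 0.24, -0.094], [0, 0, -1.73], 0],
    [[-0.42, 0.24, -0.094], [0, 0, -1.73], 0],
    [[-0.42, 0.24, -0.094], [0, 0, -1.73], 0],
    [[-0.42, 0.24, -0.094], [0, 0, -1.73], 0],
    [[-0.42, 0.24, -0.094], [0, 0, -1.73], 0],
    [[-0.42, 0.24, -0.094], [0, 0, -1.73], 0]
  ]
}}

```text
time_s: 1.15
tcp_pos: [0.5489, -0.2538, 0.3211]
eef_rot: [-180.0, -0.0, -72.7]
contact_force: [1.1, -1.3, 0.7]
gripper_width: 0.0873
```

Emit:
{"api": "step_arm", "payload": {
  "increments": [
    [[0, 0, 0], [0, 0, -0.22], 0],
    [[0, 0, 0], [0, 0, -0.22], 0],
    [[0, 0, 0], [0, 0, -0.22], 0],
    [[0, 0, 0], [0, 0, -0.22], 0],
    [[0, 0, 0], [0, 0, -0.22], 0]
  ]
}}

```text
time_s: 1.65
tcp_pos: [0.5475, -0.2562, 0.3204]
eef_rot: [180.0, 0.0, -60.6]
contact_force: [0.2, 0.3, 0.6]
gripper_width: 0.0879
```

```bash
cat > snap.py <<'E'
import sys
from h import *
from plant import r
n=sys.argv[1]; s=r.get_state(); d={'state':s}
for k in sys.argv[2].split(','):
    d[k]=r.capture(k); im=d[k]['color'][:,:,::-1]
    cv2.imwrite(f'pics/{n}_{k}.png',cv2.resize(im,None,fx=1.5,fy=1.5,interpolation=cv2.INTER_CUBIC))
pickle.dump(d,open(f'{n}.pkl','wb'))
print(s['time_s'],s['tcp_pos'].round(4),s['eef_rot'].round(2),s['contact_force'].round(2),s['gripper_width'],np.abs(s['qd']).max())
E
python3 snap.py ris1 wrist
```

```text
1.65 [ 0.5475 -0.2562  0.3204] [ 1.7999e+02  1.0000e-02 -6.0620e+01] [0.18 0.29 0.61] 0.08787983429364074 0.42652536020480525
```

View pics/ris1_wrist.png

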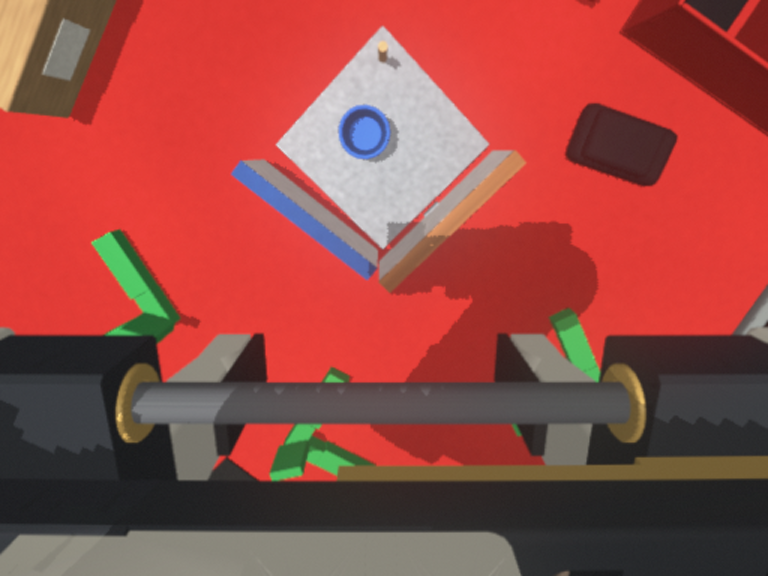

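Run:
```python
from h import *
d=pickle.load(open('ris1.pkl','rb'))
crop(d['wrist'],145,90,265,200,6,'r1a');crop(d['wrist'],240,90,360,200,6,'r1b')
```

```text
(no output)
```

View pics/r1a.png

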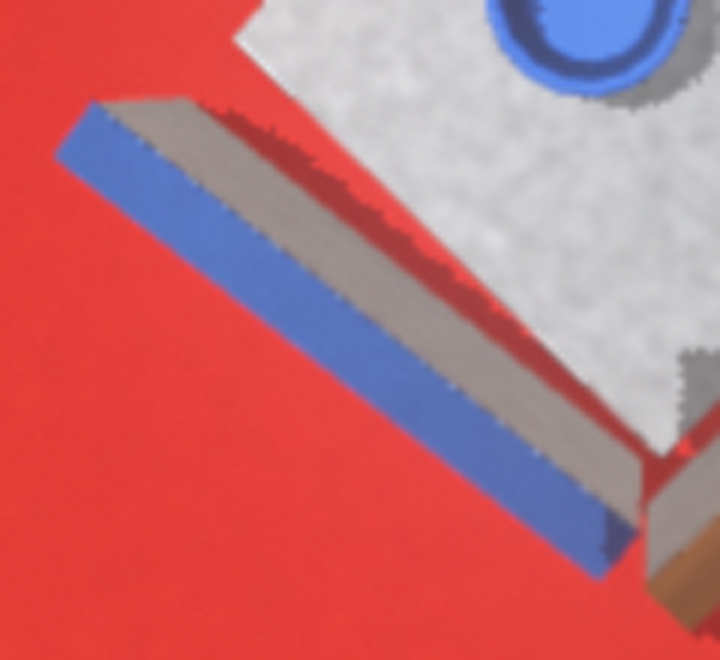

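View pics/r1b.png

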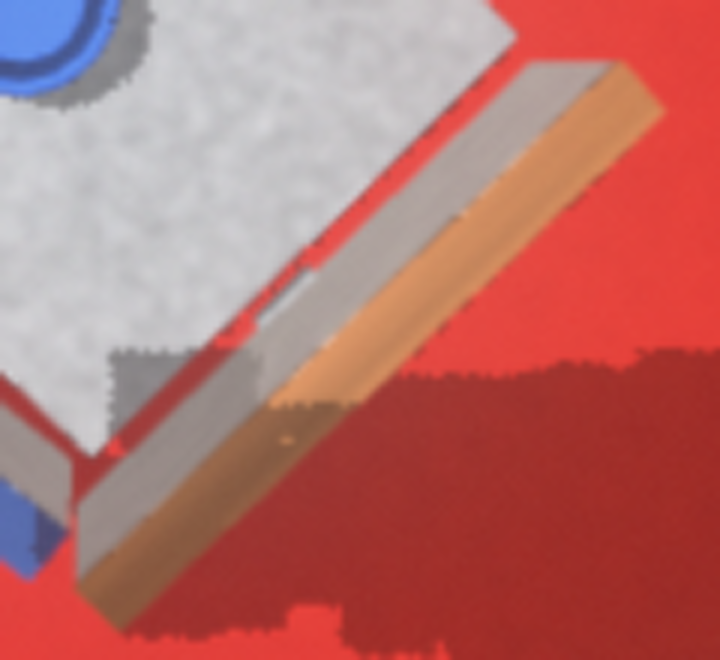

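```bash
cat > fitr.py <<'E'
from h import *
from scipy.optimize import least_squares
d=pickle.load(open('ris1.pkl','rb'));c=d['wrist'];T=Ttool(d['state'])
f=lambda p,o:(np.array(p,float)+.5)/6-.5+o
br=f([(122,632),(665,110),(75,585),(620,62)],[240,90]); bl=f([(600,580),(55,155),(638,530),(95,102)],[145,90])
B=atz(br,.081,c,T);L=atz(bl,.081,c,T);print(B.round(4));print(L.round(4))
an=lambda v:np.degrees(np.arctan2(v[1],v[0]))
print('brown yaw',an(B[1]-B[0]),an(B[3]-B[2]),'blue yaw',an(L[1]-L[0]),an(L[3]-L[2]))
base=f([(92,458),(516,38)],[240,90]);Ba=atz(base,.012,c,T);print('base',Ba.round(4),an(Ba[1]-Ba[0]))
def mod(q):
    ox,oy,y,db,a,ds=q
    R=Ro.from_euler('z',y).as_matrix()[:2,:2];Ra=R@Ro.from_euler('z',a).as_matrix()[:2,:2];o=np.array([ox,oy])
    b=np.array([(.006,db),(.170,db),(.006,db+.015),(.170,db+.015)])@R.T+o
    l=np.array([(ds,.020),(ds,.170),(ds+.015,.020),(ds+.015,.170)])@Ra.T+o
    return b,l
def res(q):
    b,l=mod(q);P=np.c_[np.r_[b,l],np.full(8,.081)]
    return np.r_[(proj(P,c,T)-np.r_[br,bl]).ravel(), 0.2*q[3]/.003, .2*q[5]/.003]
s=least_squares(res,[.525,-.215,np.radians(-105),0,.1,0],x_scale=[.01,.01,.02,.003,.02,.003])
print(s.x.round(4),np.degrees(s.x[2]),'cost',s.cost);print(res(s.x).round(2))
R=Ro.from_euler('z',s.x[2]).as_matrix()[:2,:2]
print('square origin when home',s.x[:2]+R@[s.x[5],s.x[3]])
cov=np.linalg.inv(s.jac.T@s.jac)*.3**2;print('sd',np.sqrt(np.diag(cov)).round(5))
E
python3 fitr.py
```

```text
[[ 0.5151 -0.217   0.081 ]
 [ 0.4722 -0.3749  0.081 ]
 [ 0.5301 -0.2215  0.081 ]
 [ 0.4861 -0.3783  0.081 ]]
[[ 0.5396 -0.2175  0.081 ]
 [ 0.6872 -0.243   0.081 ]
 [ 0.5378 -0.232   0.081 ]
 [ 0.6843 -0.2572  0.081 ]]
brown yaw -105.22557919381033 -105.68520915653528 blue yaw -9.792521732832462 -9.750413886188335
base [[ 0.5337 -0.2367  0.012 ]
 [ 0.4946 -0.3803  0.012 ]] -105.2573784464022
[ 0.5202 -0.2119 -1.8406 -0.0032  0.0993  0.002 ] -105.4587528036347 cost 0.7476632878050724
[-0.29 -0.    0.28  0.13 -0.17  0.46  0.14 -0.51 -0.02  0.18 -0.21  0.1
  0.55  0.28 -0.28 -0.44 -0.21  0.13]
square origin when home [ 0.51656333 -0.21301099]
sd [0.00019 0.0002  0.00247 0.00036 0.00365 0.00039]
```

Run:
```python
from h import *
from plant import r
print(inc(r.get_state(),[.42,.29,.31],-59.5))
```

```text
([-0.5386, -0.157, 0.0105], [0.0001, 0.0001, -0.0193])
```

Emit:
{"api": "step_arm", "payload": {
  "increments": [
    [[-0.054, -0.016, 0.001], [0, 0, -0.02], 0],
    [[-0.54, -0.157, 0.01], [0, 0, -0.02], 0],
    [[-0.54, -0.157, 0.01], [0, 0, -0.02], 0],
    [[-0.54, -0.157, 0.01], [0, 0, -0.02], 0],
    [[-0.54, -0.157, 0.01], [0, 0, -0.02], 0],
    [[-0.54, -0.157, 0.01], [0, 0, -0.02], 0],
    [[-0.54, -0.157, 0.01], [0, 0, -0.02], 0],
    [[-0.54, -0.157, 0.01], [0, 0, -0.02], 0],
    [[-0.54, -0.157, 0.01], [0, 0, -0.02], 0],
    [[-0.54, -0.157, 0.01], [0, 0, -0.02], 0]
  ]
}}

```text
time_s: 2.7
tcp_pos: [0.432, 0.2321, 0.3122]
eef_rot: [-179.9, 0.0, -59.4]
contact_force: [1.0, -0.3, 0.1]
gripper_width: 0.0877
```

Emit:
{"api": "step_arm", "payload": {
  "increments": [
    [[0, 0, 0], [0, 0, 0], 0],
    [[0, 0, 0], [0, 0, 0], 0],
    [[0, 0, 0], [0, 0, 0], 0],
    [[0, 0, 0], [0, 0, 0], 0],
    [[0, 0, 0], [0, 0, 0], 0]
  ]
}}

```text
time_s: 3.2
tcp_pos: [0.4332, 0.2295, 0.3118]
eef_rot: [-180.0, 0.0, -59.5]
contact_force: [-0.4, -0.4, -0.8]
gripper_width: 0.0878
```

```bash
python3 snap.py mat1 wrist
```

```text
3.2 [0.4332 0.2295 0.3118] [-1.7998e+02  1.0000e-02 -5.9470e+01] [-0.41 -0.45 -0.82] 0.08782436347409595 0.16398735791640692
```

View pics/mat1_wrist.png

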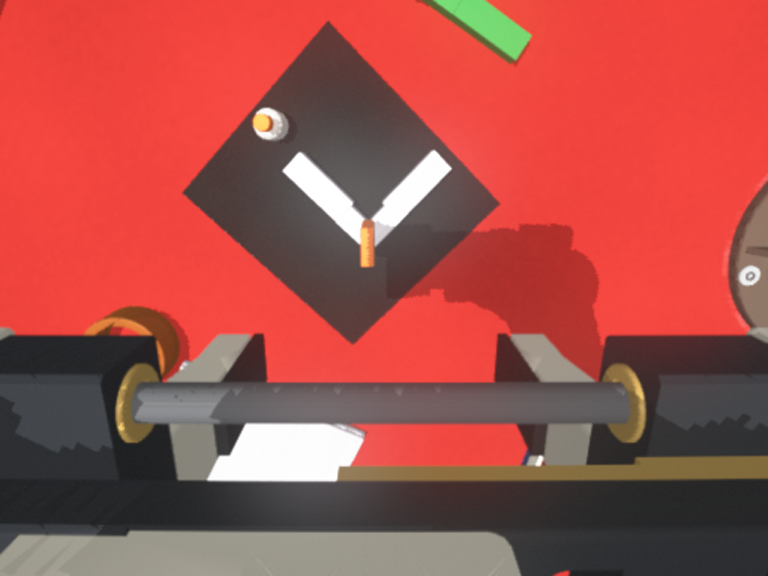

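All four mat corners are visible, at about (328,22), (499,204), (352,343) and (184,191). The orange grip is at (367,244), the legs run up-right (x) and up-left (y), and the glue is at (265,123). I'll refine these in a crop.

Run:
```python
from h import *
d=pickle.load(open('mat1.pkl','rb'))
crop(d['wrist'],180,90,310,185,6,'m1a')
```

```text
(no output)
```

View pics/m1a.png

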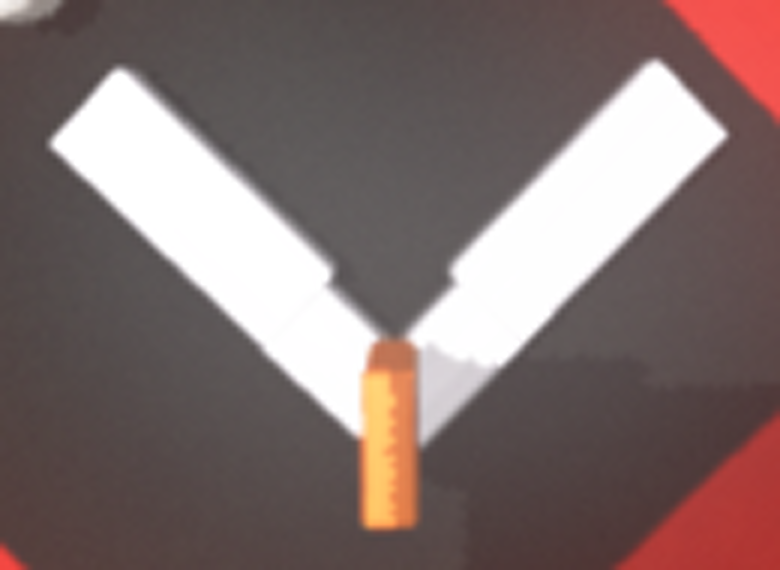

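```bash
cat > fits.py <<'E'
from h import *
from scipy.optimize import least_squares
d=pickle.load(open('mat1.pkl','rb'));c=d['wrist'];T=Ttool(d['state'])
f=lambda p,o:(np.array(p,float)+.5)/6-.5+o
ip=f([(655,60),(728,133),(122,68),(50,143),(450,270),(335,268),(362,370),(418,370),(362,528),(416,528)],[180,90])
u=np.array([1,1])/2**.5;v=np.array([-1,1])/2**.5;g=np.array([-14,-14])
M=[(90,0),(90,-25),(0,90),(-25,90),(20,0),(0,20)]
M=np.r_[M,[g+18*u+6*v,g+18*u-6*v,g-18*u+6*v,g-18*u-6*v]]/1000
z=np.r_[[.024]*6,[.074]*4]
def w(q):
    R=Ro.from_euler('z',q[2]).as_matrix()[:2,:2];return np.c_[M@R.T+q[:2],z]
s=least_squares(lambda q:(proj(w(q),c,T)-ip).ravel(),[.4485,.233,np.radians(-104)],x_scale=[.01,.01,.02])
print(s.x.round(4),np.degrees(s.x[2]));print((proj(w(s.x),c,T)-ip).round(2).tolist())
R=Ro.from_euler('z',s.x[2]).as_matrix()[:2,:2];G=s.x[:2]+R@[-.014,-.014];print('grip',G,'thetas',np.degrees(s.x[2])+45)
m=(np.array([(328,22),(499,204),(352,343),(184,191)])+.5)/1.5-.5
P=atz(m,.004,c,T)[:,:2];C=P.mean(0);print('mat',P.round(4).tolist(),C);
x=(P[0]+P[3]-P[1]-P[2]);ya=np.arctan2(x[1],x[0]);print('mat yaw',np.degrees(ya))
gl=atz((np.array([(262,123)])+.5)/1.5-.5,.055,c,T);print('glue',gl,np.linalg.norm(gl[0,:2]-C),'sq org to mat c',np.linalg.norm(s.x[:2]-C), (s.x[:2]-C)@[[np.cos(ya),-np.sin(ya)],[np.sin(ya),np.cos(ya)]])
E
python3 fits.py
```

```text
[ 0.4503  0.2248 -1.8103] -103.72040849390523
[[0.33, -0.38], [0.23, 0.11], [-0.4, -0.53], [0.07, -0.07], [0.03, 0.2], [-0.11, 0.78], [-0.27, -0.01], [-0.51, -0.12], [0.4, 0.12], [0.26, 0.01]]
grip [0.44006203 0.24169455] thetas -58.720408493905225
mat [[0.5717, 0.0903], [0.3408, 0.1477], [0.3943, 0.3579], [0.6238, 0.2994]] [0.4826768  0.22382499]
mat yaw -14.120991684315792
glue [[0.57218876 0.19670203 0.055     ]] 0.09353098907990402 sq org to mat c 0.03234874928397527 [-0.03158917 -0.00696893]
```

Run:
```python
from h import *
from plant import r
s=r.get_state();print(s['tcp_pos']);print(inc(s,[.4401,.2417,.032],-58.72))
```

```text
[0.43323313 0.2295475  0.31185479]
([-0.0069, -0.012, 0.2799], [-0.0003, 0.0001, -0.013])
```

Emit:
{"api": "step_arm", "payload": {
  "increments": [
    [[-0.007, -0.012, 0.03], [0, 0, -0.013], 0],
    [[-0.007, -0.012, 0.07], [0, 0, -0.013], 0],
    [[-0.007, -0.012, 0.11], [0, 0, -0.013], 0],
    [[-0.007, -0.012, 0.15], [0, 0, -0.013], 0],
    [[-0.007, -0.012, 0.18], [0, 0, -0.013], 0.3],
    [[-0.007, -0.012, 0.2], [0, 0, -0.013], 0.3],
    [[-0.007, -0.012, 0.2], [0, 0, -0.013], 0.3],
    [[-0.007, -0.012, 0.2], [0, 0, -0.013], 0.3]
  ]
}}

```text
time_s: 4.05
tcp_pos: [0.4401, 0.2425, 0.1122]
eef_rot: [180.0, -0.0, -58.6]
contact_force: [0.0, 0.2, 1.6]
gripper_width: 0.0634
```

```bash
python3 snap.py pre wrist; python3 -c "
from h import *
d=pickle.load(open('pre.pkl','rb'));print(inc(d['state'],[.4401,.2417,.032],-58.72))"
```

```text
4.05 [0.4401 0.2425 0.1122] [ 1.800e+02 -2.000e-02 -5.863e+01] [0.03 0.19 1.63] 0.06338139282046548 1.2601403240742273
([0.0006, 0.0004, 0.0802], [0.0, -0.0004, 0.0016])
```

View pics/pre_wrist.png

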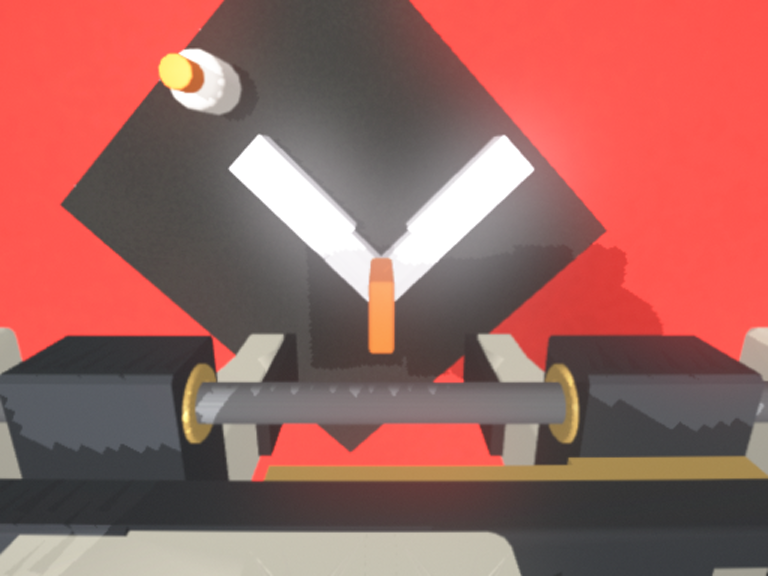

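The orange plate at (381,305) is centred between the fingers and square to the jaws. Going down.

Emit:
{"api": "step_arm", "payload": {
  "increments": [
    [[0, 0, 0.03], [0, 0, 0], 0.3],
    [[0, 0, 0.06], [0, 0, 0], 0.3],
    [[0, 0, 0.08], [0, 0, 0], 0.3],
    [[0, 0, 0.08], [0, 0, 0], 0.3],
    [[0, 0, 0.08], [0, 0, 0], 0.3]
  ],
  "force": 45
}}

```text
time_s: 4.6
tcp_pos: [0.4404, 0.2434, 0.033]
eef_rot: [-179.9, 0.0, -58.6]
contact_force: [0.1, -0.3, 0.3]
gripper_width: 0.0613
```

```bash
python3 snap.py dn wrist,side
```

```text
4.6 [0.4404 0.2434 0.033 ] [-1.7991e+02  1.0000e-02 -5.8580e+01] [ 0.12 -0.33  0.32] 0.061301737355438216 0.9723622750876301
```

View pics/dn_wrist.png

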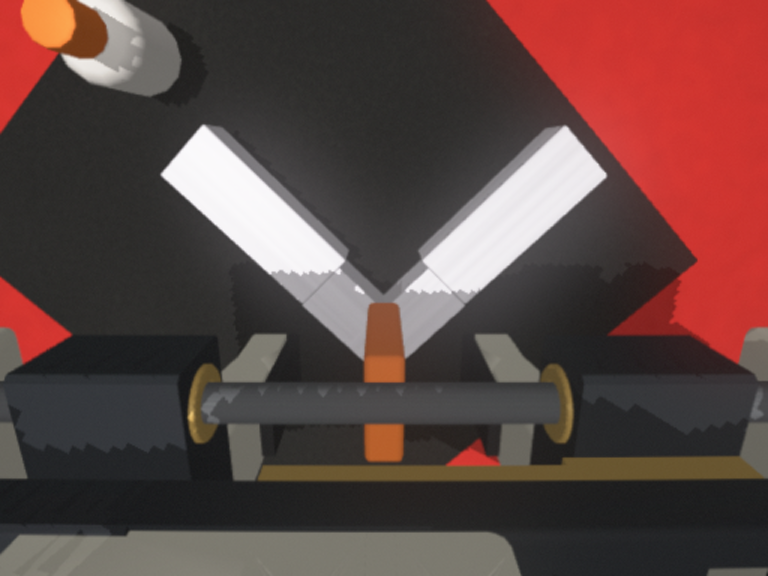

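The plate is centred at (384,385) between the pads and the legs are clear of the fingers. Closing.

Emit:
{"api": "step_arm", "payload": {
  "increments": [
    [[0, 0, 0], [0, 0, 0], 0.8],
    [[0, 0, 0], [0, 0, 0], 1],
    [[0, 0, 0], [0, 0, 0], 1],
    [[0, 0, 0], [0, 0, 0], 1],
    [[0, 0, 0], [0, 0, 0], 1],
    [[0, 0, 0], [0, 0, 0], 1],
    [[0, 0, 0], [0, 0, 0], 1],
    [[0, 0, 0], [0, 0, 0], 1]
  ],
  "force": 50
}}

```text
time_s: 5.5
tcp_pos: [0.4396, 0.2427, 0.0316]
eef_rot: [180.0, -0.0, -58.6]
contact_force: [-0.3, -0.1, 0.1]
gripper_width: 0.012
```

Emit:
{"api": "step_arm", "payload": {
  "increments": [
    [[0, 0, -0.01], [0, 0, 0], 1],
    [[0, 0, -0.03], [0, 0, 0], 1],
    [[0, 0, -0.06], [0, 0, 0], 1],
    [[0, 0, -0.1], [0, 0, 0], 1],
    [[0, 0, -0.14], [0, 0, 0], 1],
    [[0, 0, -0.16], [0, 0, 0], 1],
    [[0, 0, -0.16], [0, 0, 0], 1],
    [[0, 0, -0.16], [0, 0, 0], 1]
  ]
}}

```text
time_s: 6.3
tcp_pos: [0.4392, 0.2425, 0.1919]
eef_rot: [-180.0, 0.0, -58.6]
contact_force: [-0.2, 0.6, -2.0]
gripper_width: 0.0117
```

```bash
python3 snap.py up wrist; python3 -c "
from h import *
d=pickle.load(open('up.pkl','rb'));crop(d['wrist'],100,70,415,245,2.5,'upc')"
```

```text
6.3 [0.4392 0.2425 0.1919] [-1.7998e+02  4.0000e-02 -5.8620e+01] [-0.19  0.56 -1.95] 0.011693962970720412 1.5411610054939167
```

View pics/upc.png

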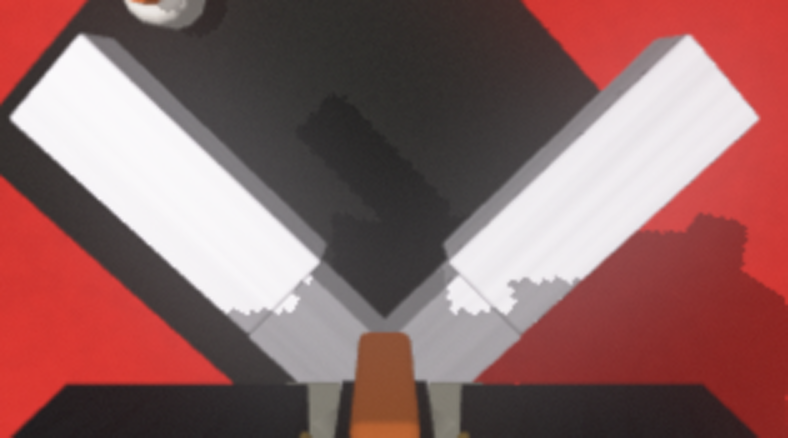

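```bash
cat > fitg.py <<'E'
from h import *
from scipy.optimize import least_squares
def fit(cap,ip,n=4):
    c=cap['wrist'];I=np.eye(4)
    M=np.array([(90,0,20),(90,-25,20),(0,90,20),(-25,90,20),(20,0,20),(0,20,20)])/1000
    def w(q):
        R=(Ro.from_euler('xyz',[np.pi,0,0])*Ro.from_euler('z',q[2])*Ro.from_rotvec([q[4] if len(q)>4 else 0,q[5] if len(q)>4 else 0,0])).as_matrix()
        return M@R.T+[q[0],q[1],q[3]]
    f=lambda q:np.r_[(proj(w(q),c,I)-ip).ravel(),(q[4:]/.02)*.3]
    s=least_squares(f,[.02,0,-np.pi/4,.03]+[0]*(n-4),x_scale=[.01,.01,.02,.01]+[.02]*(n-4))
    return s,f(s.x)
if __name__=='__main__':
    d=pickle.load(open('up.pkl','rb'))
    ip=(np.array([(687,36),(758,118),(82,36),(12,118),(450,262),(320,262)])+.5)/2.5-.5+[100,70]
    for n in (4,6):
        s,e=fit(d,ip,n);print(s.x.round(4),np.degrees(s.x[2]),e.round(2))
E
python3 fitg.py
```

```text
[ 2.020e-02 -1.000e-04 -7.846e-01  2.930e-02] -44.95670373893413 [-0.22 -0.84  0.2   0.76  0.48 -0.79 -0.35  0.82 -1.28  0.04  1.16  0.06]
[ 2.010e-02 -1.000e-04 -7.846e-01  2.900e-02 -3.500e-03  3.700e-03] -44.9569940591282 [-0.27 -0.85  0.21  0.73  0.54 -0.81 -0.37  0.8  -1.25  0.09  1.14  0.1
 -0.05  0.06]
```

```bash
cat >> h.py <<'E'
RY=-105.45; H=np.array([.5166,-.2130])
def tcp_for(rx,ry,uz,yaw=RY,H=H):
    """square origin offset (riser axes) from estimated home, underside height -> tcp pos, theta"""
    R=Ro.from_euler('z',RY,degrees=True).as_matrix()[:2,:2]
    o=H+R@[rx,ry];th=yaw+45;t=np.radians(th)
    p=o-.0201*np.array([np.cos(t),np.sin(t)]);return [p[0],p[1],uz+.028],th
E
python3 - <<'E'
from h import *
from plant import r
s=r.get_state()
for a in [(-.025,-.025,.13),(-.025,-.025,.018)]:
    p,th=tcp_for(*a);print(np.round(p,4),th,inc(s,p,th))
E
```

```text
[ 0.4893 -0.1648  0.158 ] -60.45 ([0.3737, 0.1688, 0.0331], [0.0013, 0.0002, 0.0319])
[ 0.4893 -0.1648  0.046 ] -60.45 ([0.3737, 0.1687, 0.1451], [0.0013, 0.0002, 0.0319])
```

Emit:
{"api": "step_arm", "payload": {
  "increments": [
    [[0.019, 0.0085, 0], [0, 0, 0.003], 1],
    [[0.056, 0.0254, 0], [0, 0, 0.006], 1],
    [[0.1, 0.0452, 0], [0, 0, 0.01], 1],
    [[0.145, 0.0655, 0], [0, 0, 0.015], 1],
    [[0.19, 0.086, 0], [0, 0, 0.02], 1],
    [[0.235, 0.106, 0.005], [0, 0, 0.025], 1],
    [[0.28, 0.1265, 0.01], [0, 0, 0.032], 1],
    [[0.32, 0.1445, 0.02], [0, 0, 0.032], 1],
    [[0.355, 0.16, 0.03], [0, 0, 0.032], 1],
    [[0.374, 0.169, 0.033], [0, 0, 0.032], 1]
  ],
  "force": 60
}}

```text
time_s: 7.35
tcp_pos: [0.4883, -0.1671, 0.1557]
eef_rot: [179.7, 0.2, -60.6]
contact_force: [0.2, 0.8, -2.1]
gripper_width: 0.0117
```

Emit:
{"api": "step_arm", "payload": {
  "increments": [
    [[0, 0, 0], [0, 0, 0], 1],
    [[0, 0, 0], [0, 0, 0], 1],
    [[0, 0, 0], [0, 0, 0], 1]
  ]
}}

```text
time_s: 7.65
tcp_pos: [0.4897, -0.1641, 0.158]
eef_rot: [179.9, 0.0, -60.4]
contact_force: [0.5, -0.3, -1.0]
gripper_width: 0.0116
```

```bash
python3 snap.py app wrist,scene; python3 -c "
from h import *
d=pickle.load(open('app.pkl','rb'));crop(d['wrist'],60,30,380,245,2.4,'appc')
p,th=tcp_for(-.025,-.025,.018);print(inc(d['state'],p,th))"
```

```text
7.65 [ 0.4897 -0.1641  0.158 ] [ 1.7993e+02  5.0000e-02 -6.0420e+01] [ 0.49 -0.29 -0.96] 0.011636306853886433 0.6730189730629824
([0.0004, 0.0006, 0.112], [0.0012, 0.0008, 0.0005])
```

View pics/appc.png

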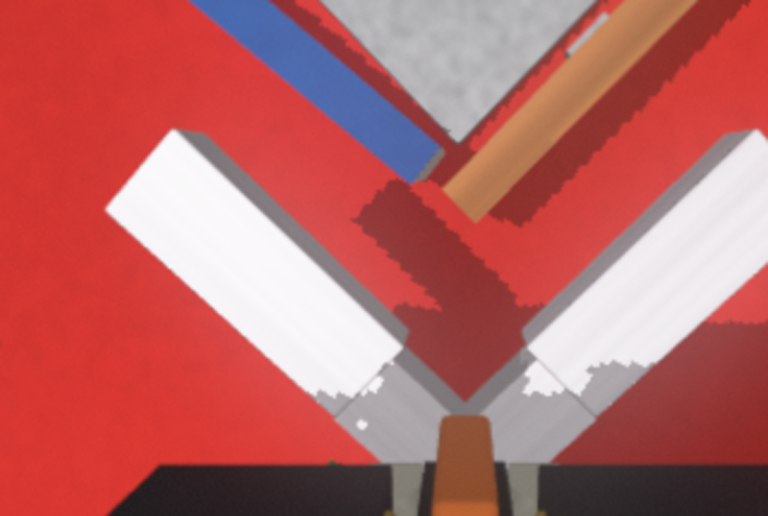

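The square is well clear outside the corner, its x leg parallel to the brown panel and the blue panel still open. Going down to about 18 mm.

Emit:
{"api": "step_arm", "payload": {
  "increments": [
    [[0, 0, 0.02], [0, 0, 0], 1],
    [[0, 0, 0.05], [0, 0, 0], 1],
    [[0, 0, 0.08], [0, 0, 0], 1],
    [[0, 0, 0.105], [0, 0, 0], 1],
    [[0, 0, 0.112], [0, 0, 0], 1],
    [[0, 0, 0.112], [0, 0, 0], 1],
    [[0, 0, 0.112], [0, 0, 0], 1]
  ]
}}

```text
time_s: 8.45
tcp_pos: [0.4912, -0.1643, 0.0478]
eef_rot: [-179.9, -0.1, -60.4]
contact_force: [0.4, -0.4, -1.6]
gripper_width: 0.012
```

```bash
python3 snap.py dwn wrist; python3 -c "
from h import *
d=pickle.load(open('dwn.pkl','rb'));crop(d['wrist'],60,30,380,245,2.4,'dwnc')
p,th=tcp_for(-.010,-.010,.018);print(inc(d['state'],p,th))"
```

```text
8.45 [ 0.4912 -0.1643  0.0478] [-1.7993e+02 -6.0000e-02 -6.0380e+01] [ 0.37 -0.39 -1.58] 0.012002661589043508 0.818971585596748
([0.0206, 0.002, 0.0019], [-0.0013, -0.001, 0.0013])
```

View pics/dwnc.png

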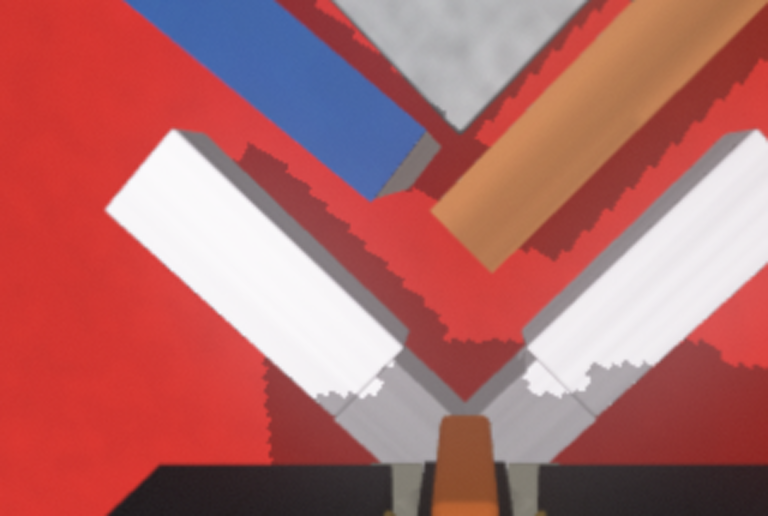

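Run:
```python
from h import *
d=pickle.load(open('dwn.pkl','rb'));c=d['wrist'];T=Ttool(d['state'])
ip=(np.array([(491,270),(432,210),(372,198),(428,131),(768-4,14)])+.5)/2.4-.5+[60,30]
P=atz(ip,.081,c,T);print(P.round(4))
import runpy
m=runpy.run_path('fitr.py');b,l=m['mod'](m['s'].x)
print('model',b[[0,2]].round(4).tolist(),l[[0,2]].round(4).tolist())
u=np.array([np.cos(m['s'].x[2]),np.sin(m['s'].x[2])])
n=np.array([-u[1],u[0]])
print('riser y of brown outer pts rel to model face',[(p[:2]-b[0])@n for p in P[[0,4]]], 'x of near end',(P[0,:2]-b[0])@u, 'blue near diffs (x,y riser)',[(P[2,:2]-l[0])@u,(P[2,:2]-l[0])@n])
```

```text
[[ 0.5163 -0.217   0.081 ]
 [ 0.53   -0.2208  0.081 ]
 [ 0.5398 -0.2176  0.081 ]
 [ 0.5367 -0.2316  0.081 ]
 [ 0.4992 -0.2733  0.081 ]]
[[ 0.5151 -0.217   0.081 ]
 [ 0.4722 -0.3749  0.081 ]
 [ 0.5301 -0.2215  0.081 ]
 [ 0.4861 -0.3783  0.081 ]]
[[ 0.5396 -0.2175  0.081 ]
 [ 0.6872 -0.243   0.081 ]
 [ 0.5378 -0.232   0.081 ]
 [ 0.6843 -0.2572  0.081 ]]
brown yaw -105.22557919381033 -105.68520915653528 blue yaw -9.792521732832462 -9.750413886188335
base [[ 0.5337 -0.2367  0.012 ]
 [ 0.4946 -0.3803  0.012 ]] -105.2573784464022
[ 0.5202 -0.2119 -1.8406 -0.0032  0.0993  0.002 ] -105.4587528036347 cost 0.7476632878050724
[-0.29 -0.    0.28  0.13 -0.17  0.46  0.14 -0.51 -0.02  0.18 -0.21  0.1
  0.55  0.28 -0.28 -0.44 -0.21  0.13]
square origin when home [ 0.51656333 -0.21301099]
sd [0.00019 0.0002  0.00247 0.00036 0.00365 0.00039]
model [[0.5155, -0.2168], [0.53, -0.2208]] [[0.5395, -0.2173], [0.537, -0.2321]]
riser y of brown outer pts rel to model face [np.float64(0.0008362824073059876), np.float64(-0.000680493515487723)] x of near end -2.656361176196096e-05 blue near diffs (x,y riser) [np.float64(0.00021981003446771132), np.float64(0.000314757768803379)]
```

Emit:
{"api": "step_arm", "payload": {
  "increments": [
    [[0.005, -0.0006, 0], [0, 0, 0], 1],
    [[0.012, -0.0014, 0], [0, 0, 0], 1],
    [[0.019, -0.002, 0], [0, 0, 0], 1],
    [[0.019, -0.002, 0], [0, 0, 0], 1],
    [[0.019, -0.002, 0], [0, 0, 0], 1],
    [[0.019, -0.002, 0], [0, 0, 0], 1]
  ]
}}

```text
time_s: 9.1
tcp_pos: [0.501, -0.1802, 0.0465]
eef_rot: [180.0, 0.0, -60.5]
contact_force: [0.3, -0.2, -2.7]
gripper_width: 0.0116
```

```bash
cat > rd.py <<'E'
from h import *
from plant import r
s=r.get_state();R=Ro.from_euler('z',RY,degrees=True).as_matrix()
T=Ttool(s);o=T@[.0201,0,.028,1]
f=R.T@s['contact_force'];m=R.T@s['moment']
print('t',round(s['time_s'],2),'riser off mm',(R[:2,:2].T@(o[:2]-H)*1000).round(1),'uz',(o[2]*1000).round(1),'rot',s['eef_rot'].round(2),'F riser',f.round(1),'M riser',m.round(2),'w',round(s['gripper_width']*1000,2))
E
python3 rd.py; python3 snap.py near wrist,side;python3 rd.py; python3 -c "
from h import *
d=pickle.load(open('near.pkl','rb'));crop(d['wrist'],60,30,380,245,2.4,'nearc')"
```

```text
t 9.1 riser off mm [-13.3  -9.6] uz 18.5 rot [ 1.7998e+02  2.0000e-02 -6.0460e+01] F riser [ 0.1  0.3 -2.7] M riser [-0.19 -0.01 -0.02] w 11.63
9.1 [ 0.501  -0.1802  0.0465] [ 1.7998e+02  2.0000e-02 -6.0460e+01] [ 0.25 -0.19 -2.71] 0.011625707386910766 0.21930630054706488
t 9.2 riser off mm [-13.4  -9.5] uz 18.6 rot [ 1.7999e+02  1.0000e-02 -6.0440e+01] F riser [-0.8 -0.7 -2.4] M riser [-0.22  0.02 -0.04] w 12.06
```

View pics/nearc.png

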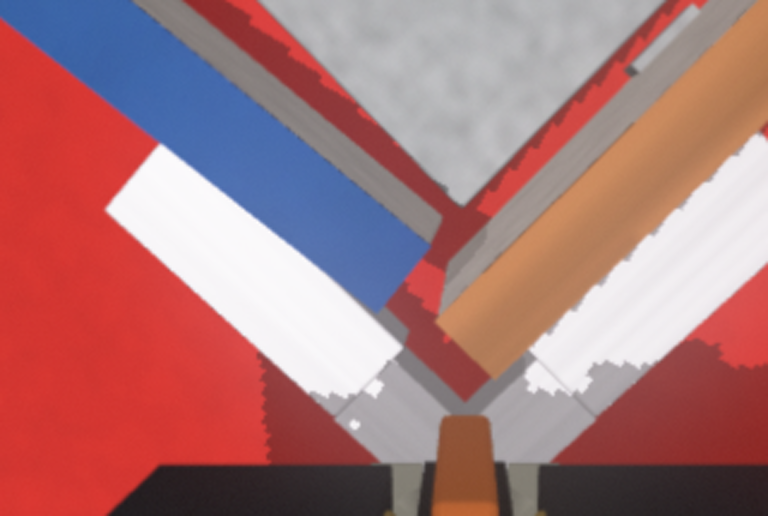

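No contact yet (forces near zero). Closing the back gap, then pushing along riser x.

Emit:
{"api": "step_arm", "payload": {
  "increments": [
    [[0.003, -0.001, 0], [0, 0, 0], 1],
    [[0.005, -0.002, 0], [0, 0, 0], 1],
    [[0.007, -0.0028, 0], [0, 0, 0], 1],
    [[0.007, -0.0028, 0], [0, 0, 0], 1],
    [[0.007, -0.0028, 0], [0, 0, 0], 1]
  ]
}}

```text
time_s: 9.7
tcp_pos: [0.5072, -0.1849, 0.0466]
eef_rot: [180.0, 0.0, -60.4]
contact_force: [-0.1, -0.3, -2.3]
gripper_width: 0.0121
```

```bash
python3 rd.py
```

```text
t 9.7 riser off mm [-10.4  -2.4] uz 18.6 rot [ 1.7999e+02  1.0000e-02 -6.0450e+01] F riser [ 0.3 -0.  -2.3] M riser [-0.14  0.04 -0.  ] w 12.11
```

Emit:
{"api": "step_arm", "payload": {
  "increments": [
    [[0.0007, 0.0007, 0], [0, 0, 0], 1],
    [[0.0014, 0.0014, 0], [0, 0, 0], 1],
    [[0.0021, 0.0021, 0], [0, 0, 0], 1],
    [[0.0028, 0.0028, 0], [0, 0, 0], 1],
    [[0.0035, 0.0035, 0], [0, 0, 0], 1],
    [[0.0042, 0.0042, 0], [0, 0, 0], 1],
    [[0.0049, 0.0049, 0], [0, 0, 0], 1],
    [[0.0053, 0.0053, 0], [0, 0, 0], 1],
    [[0.0053, 0.0053, 0], [0, 0, 0], 1]
  ]
}}

```text
time_s: 10.6
tcp_pos: [0.5053, -0.1922, 0.0467]
eef_rot: [-180.0, -0.0, -60.4]
contact_force: [1.3, 1.4, -2.3]
gripper_width: 0.0114
```

```bash
python3 rd.py
```

```text
t 10.6 riser off mm [-2.9 -2.2] uz 18.7 rot [-1.7999e+02 -1.0000e-02 -6.0440e+01] F riser [-1.7  0.9 -2.3] M riser [-0.    0.49  0.16] w 11.42
```

Emit:
{"api": "step_arm", "payload": {
  "increments": [
    [[0.0005, 0.0005, 0], [0, 0, 0], 1],
    [[0.001, 0.001, 0], [0, 0, 0], 1],
    [[0.0014, 0.0014, 0], [0, 0, 0], 1],
    [[0.0014, 0.0014, 0], [0, 0, 0], 1]
  ]
}}

```text
time_s: 11.0
tcp_pos: [0.5047, -0.1941, 0.0467]
eef_rot: [-180.0, -0.0, -60.4]
contact_force: [1.2, 0.7, -2.7]
gripper_width: 0.0122
```

```bash
python3 rd.py
```

```text
t 11.0 riser off mm [-0.9 -2.3] uz 18.7 rot [-180.     -0.    -60.44] F riser [-1.   1.  -2.7] M riser [0.03 0.45 0.11] w 12.19
```

Emit:
{"api": "step_arm", "payload": {
  "increments": [
    [[0.0003, 0.0003, 0], [0, 0, 0], 1],
    [[0.0006, 0.0006, 0], [0, 0, 0], 1],
    [[0.0007, 0.0007, 0], [0, 0, 0], 1],
    [[0.0007, 0.0007, 0], [0, 0, 0], 1]
  ]
}}

```text
time_s: 11.4
tcp_pos: [0.5046, -0.1947, 0.0467]
eef_rot: [-180.0, 0.0, -60.4]
contact_force: [1.8, 5.1, -1.0]
gripper_width: 0.0116
```

```bash
python3 rd.py
```

```text
t 11.4 riser off mm [-0.3 -2.3] uz 18.7 rot [-1.7998e+02  1.0000e-02 -6.0430e+01] F riser [-5.4  0.4 -1. ] M riser [-0.26  1.92  0.2 ] w 11.6
```

The side panel's stop is found at x ≈ -0.3 mm, Fx ≈ -5 N. Now in along y to the back panel.

Emit:
{"api": "step_arm", "payload": {
  "increments": [
    [[0.0003, -0.0003, 0], [0, 0, 0], 1],
    [[0.0006, -0.0006, 0], [0, 0, 0], 1],
    [[0.0009, -0.0009, 0], [0, 0, 0], 1],
    [[0.0009, -0.0009, 0], [0, 0, 0], 1]
  ]
}}

```text
time_s: 11.8
tcp_pos: [0.5048, -0.1948, 0.0465]
eef_rot: [179.9, 0.1, -60.4]
contact_force: [-2.0, 7.1, 1.4]
gripper_width: 0.0115
```

```bash
python3 rd.py
```

```text
t 11.8 riser off mm [-0.2 -2. ] uz 18.5 rot [ 1.7995e+02  7.0000e-02 -6.0440e+01] F riser [-6.4 -3.8  1.4] M riser [-1.27  2.31  0.2 ] w 11.52
```

Emit:
{"api": "step_arm", "payload": {
  "increments": [
    [[0.0004, -0.0002, 0], [0, 0, 0], 1],
    [[0.0007, -0.0004, 0], [0, 0, 0], 1],
    [[0.0007, -0.0004, 0], [0, 0, 0], 1]
  ]
}}

```text
time_s: 12.1
tcp_pos: [0.5051, -0.195, 0.0464]
eef_rot: [179.9, 0.1, -60.5]
contact_force: [-3.0, 8.7, -0.1]
gripper_width: 0.0118
```

```bash
python3 rd.py;python3 snap.py pr1 wrist,scene; python3 rd.py; python3 -c "
from h import *
d=pickle.load(open('pr1.pkl','rb'));crop(d['wrist'],60,30,380,245,2.4,'pr1c');crop(d['scene'],145,215,245,305,6,'pr1s')"
```

```text
t 12.1 riser off mm [-0.1 -1.7] uz 18.3 rot [ 1.7992e+02  1.1000e-01 -6.0450e+01] F riser [-7.6 -5.2 -0.1] M riser [-1.74  2.9   0.3 ] w 11.84
12.1 [ 0.5051 -0.195   0.0464] [ 1.7992e+02  1.1000e-01 -6.0450e+01] [-2.97  8.74 -0.1 ] 0.011843547995195458 0.16506259107069576
t 12.2 riser off mm [-0.1 -1.8] uz 18.3 rot [ 1.7992e+02  1.1000e-01 -6.0450e+01] F riser [-8.8 -4.8  0.5] M riser [-1.68  2.87  0.29] w 11.65
```

View pics/pr1c.png

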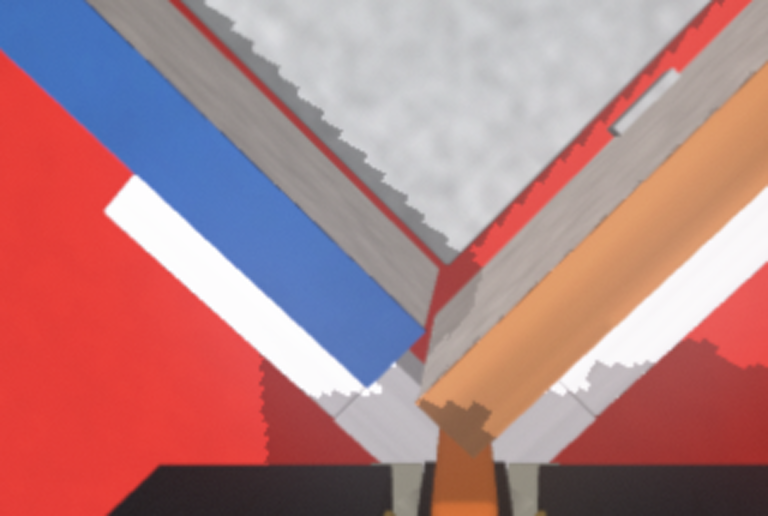

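```bash
python3 -c "
from h import *
d=pickle.load(open('pr1.pkl','rb'));crop(d['wrist'],240,100,350,200,7,'pr1r');crop(d['wrist'],100,60,215,190,5,'pr1l')"
```

```text
(no output)
```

View pics/pr1r.png

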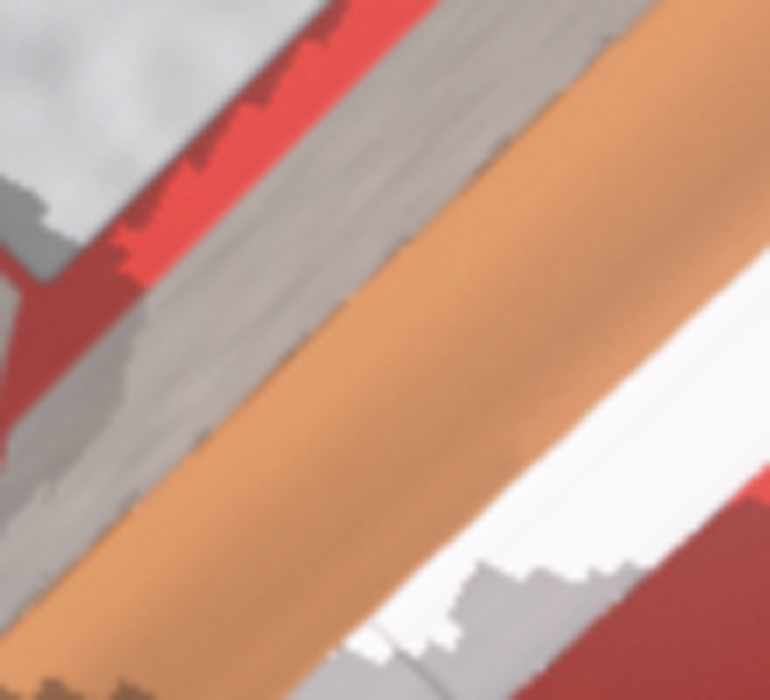

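View pics/pr1l.png

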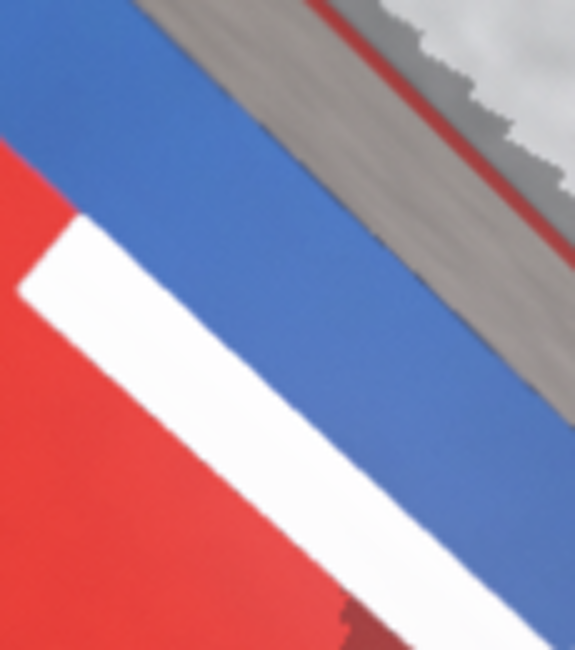

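View pics/pr1s.png

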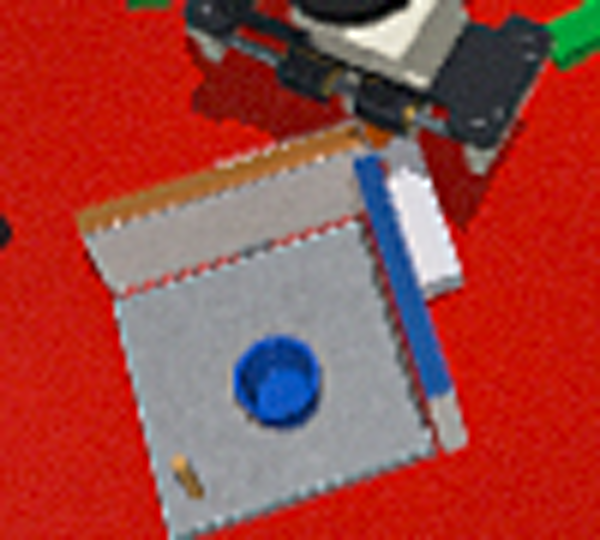

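```bash
cat > gap.py <<'E'
from h import *
def go(n,br,lr,bl,ll,zt=.081):
    d=pickle.load(open(n+'.pkl','rb'));c=d['wrist'];T=Ttool(d['state'])
    zu=T[2,3]-.028+.020
    f=lambda p,o,k:(np.array(p,float)+.5)/k-.5+o
    an=lambda P:np.degrees(np.arctan2(*(P[1]-P[0])[1::-1]))
    for nm,e,l,o,k in (('back',br,lr,[240,100],7),('side',bl,ll,[100,60],5)):
        E=atz(f(e,o,k),zt,c,T)[:,:2];L=atz(f(l,o,k),zu,c,T)[:,:2]
        u=(E[1]-E[0])/np.linalg.norm(E[1]-E[0]);nn=np.array([-u[1],u[0]])
        print(nm,'edge yaw',an(E),'leg yaw',an(L),'dist mm',np.abs((L-E[0])@nn)*1000)
if __name__=='__main__':
    go('pr1',[(285,698),(768,245)],[(512,698),(768,465)],[(80,212),(552,648)],[(18,290),(412,648)])
E
python3 gap.py
```

```text
back edge yaw -105.12012902047964 leg yaw -105.17888171854084 dist mm [26.24481132 26.27326474]
side edge yaw 164.56986761000465 leg yaw 164.36526887155887 dist mm [24.51719171 24.71970537]
```

Gaps by camera: side ≈ 0 and back perhaps ≈ 1 mm. So Fy may be friction from the side face. I'll ease off x and feel y on its own.

Emit:
{"api": "step_arm", "payload": {
  "increments": [
    [[-0.0007, -0.0007, 0], [0, 0, 0], 1],
    [[-0.001, -0.001, 0], [0, 0, 0], 1],
    [[-0.001, -0.001, 0], [0, 0, 0], 1],
    [[-0.001, -0.001, 0], [0, 0, 0], 1]
  ]
}}

```text
time_s: 12.6
tcp_pos: [0.5066, -0.1946, 0.0467]
eef_rot: [180.0, -0.0, -60.4]
contact_force: [0.3, -0.2, -1.6]
gripper_width: 0.0116
```

```bash
python3 rd.py
```

```text
t 12.6 riser off mm [-0.9 -0.3] uz 18.7 rot [ 1.7999e+02 -1.0000e-02 -6.0450e+01] F riser [ 0.2  0.4 -1.6] M riser [-0.21 -0.02 -0.05] w 11.58
```

Confirmed: that was friction, and with x released both forces drop to zero. Now pushing y.

Emit:
{"api": "step_arm", "payload": {
  "increments": [
    [[0.0003, -0.0003, 0], [0, 0, 0], 1],
    [[0.0006, -0.0006, 0], [0, 0, 0], 1],
    [[0.0006, -0.0006, 0], [0, 0, 0], 1],
    [[0.0006, -0.0006, 0], [0, 0, 0], 1]
  ]
}}

```text
time_s: 13.0
tcp_pos: [0.5069, -0.1946, 0.0465]
eef_rot: [179.9, 0.0, -60.4]
contact_force: [-2.3, 0.7, -0.4]
gripper_width: 0.0115
```

```bash
python3 rd.py
```

```text
t 13.0 riser off mm [-0.9 -0.1] uz 18.5 rot [ 1.7995e+02  3.0000e-02 -6.0450e+01] F riser [-0.1 -2.4 -0.4] M riser [-1.19 -0.34 -0.11] w 11.53
```

Emit:
{"api": "step_arm", "payload": {
  "increments": [
    [[0.0005, -0.0005, 0], [0, 0, 0], 1],
    [[0.0009, -0.0009, 0], [0, 0, 0], 1],
    [[0.0009, -0.0009, 0], [0, 0, 0], 1],
    [[0.0009, -0.0009, 0], [0, 0, 0], 1]
  ]
}}

```text
time_s: 13.4
tcp_pos: [0.5071, -0.1947, 0.0463]
eef_rot: [179.9, 0.1, -60.5]
contact_force: [-5.6, 2.1, 1.9]
gripper_width: 0.0116
```

```bash
python3 rd.py
```

```text
t 13.4 riser off mm [-0.9  0.1] uz 18.3 rot [ 1.7987e+02  1.1000e-01 -6.0480e+01] F riser [-0.6 -6.   1.9] M riser [-2.62  0.08 -0.26] w 11.63
```

Emit:
{"api": "step_arm", "payload": {
  "increments": [
    [[0.0004, 0.0004, 0], [0, 0, 0], 1],
    [[0.0008, 0.0008, 0], [0, 0, 0], 1],
    [[0.001, 0.001, 0], [0, 0, 0], 1],
    [[0.001, 0.001, 0], [0, 0, 0], 1]
  ]
}}

```text
time_s: 13.8
tcp_pos: [0.5069, -0.1951, 0.0461]
eef_rot: [179.9, 0.2, -60.5]
contact_force: [-5.0, 9.1, 1.8]
gripper_width: 0.0116
```

```bash
python3 rd.py
```

```text
t 13.8 riser off mm [-0.5 -0. ] uz 18.1 rot [ 1.7992e+02  1.5000e-01 -6.0480e+01] F riser [-7.5 -7.2  1.8] M riser [-3.08  2.53 -0.16] w 11.62
```

Emit:
{"api": "step_arm", "payload": {
  "increments": [
    [[0, 0, -0.0005], [0, 0, 0], 1],
    [[0, 0, -0.001], [0, 0, 0], 1],
    [[0, 0, -0.0015], [0, 0, 0], 1],
    [[0, 0, -0.0015], [0, 0, 0], 1]
  ]
}}

```text
time_s: 14.2
tcp_pos: [0.5068, -0.1952, 0.0469]
eef_rot: [179.9, 0.2, -60.5]
contact_force: [-3.0, 5.1, -6.1]
gripper_width: 0.0117
```

```bash
python3 rd.py
```

```text
t 14.2 riser off mm [-0.4 -0.1] uz 18.8 rot [ 1.7989e+02  1.7000e-01 -6.0480e+01] F riser [-4.1 -4.3 -6.1] M riser [-1.97  2.02 -0.11] w 11.65
```

Emit:
{"api": "step_arm", "payload": {
  "increments": [
    [[0.0006, 0, 0], [0, 0, 0], 1],
    [[0.0012, 0, 0], [0, 0, 0], 1],
    [[0.0015, 0, 0], [0, 0, 0], 1],
    [[0.0015, 0, 0], [0, 0, 0], 1]
  ]
}}

```text
time_s: 14.6
tcp_pos: [0.5068, -0.1953, 0.0469]
eef_rot: [179.9, 0.3, -60.5]
contact_force: [-5.4, 14.6, -0.6]
gripper_width: 0.0117
```

```bash
python3 rd.py;python3 snap.py pr2 wrist; python3 rd.py; python3 -c "
from h import *
d=pickle.load(open('pr2.pkl','rb'));crop(d['wrist'],240,100,350,200,7,'pr2r');crop(d['wrist'],100,60,215,190,5,'pr2l')"
```

```text
t 14.6 riser off mm [-0.3 -0.1] uz 18.9 rot [179.89   0.27 -60.5 ] F riser [-12.7  -9.1  -0.6] M riser [-3.89  4.8  -0.09] w 11.65
14.6 [ 0.5068 -0.1953  0.0469] [179.89   0.27 -60.5 ] [-5.4  14.63 -0.59] 0.011651611483449427 0.09595206049276257
t 14.65 riser off mm [-0.3 -0.1] uz 18.9 rot [179.88   0.27 -60.49] F riser [-12.5 -10.5  -1.2] M riser [-3.95  4.76 -0.08] w 11.41
```

View pics/pr2r.png

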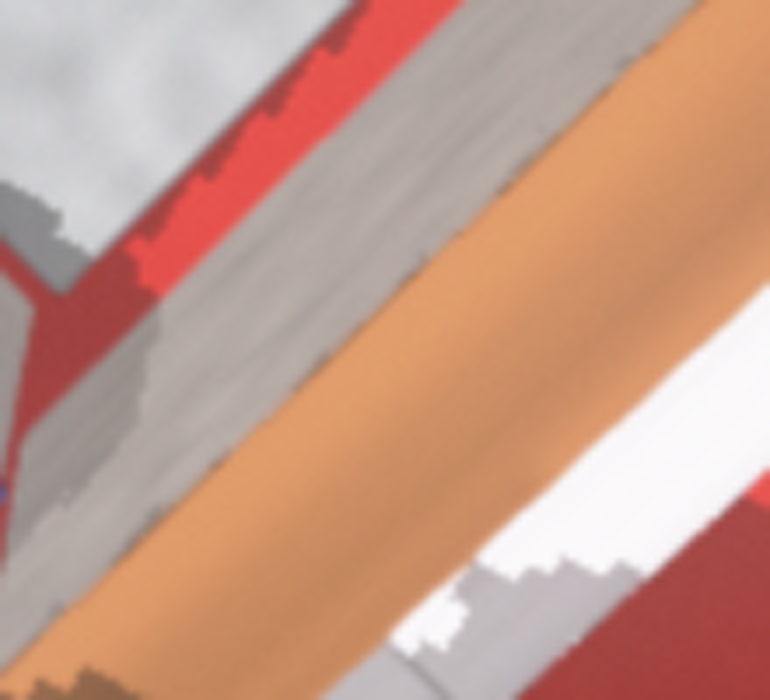

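View pics/pr2l.png

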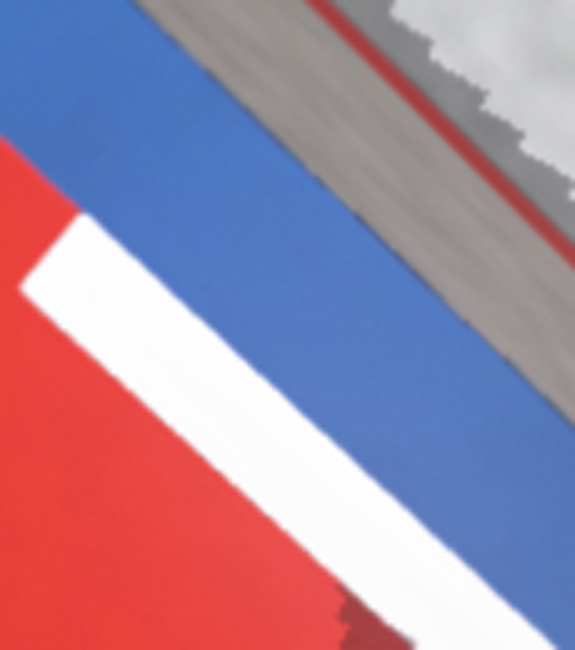

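Emit:
{"api": "step_arm", "payload": {
  "increments": [
    [[-0.0005, -0.0002, 0], [0, 0, 0], 1],
    [[-0.0005, -0.0002, 0], [0, 0, 0], 1],
    [[-0.0005, -0.0002, 0], [0, 0, 0], 1]
  ]
}}

```text
time_s: 14.95
tcp_pos: [0.5068, -0.1953, 0.0469]
eef_rot: [179.9, 0.2, -60.5]
contact_force: [-6.2, 10.8, -2.3]
gripper_width: 0.0117
```

```bash
python3 rd.py
python3 - <<'E'
from gap import go
go('pr2',[(325,698),(768,285)],[(518,698),(768,470)],[(82,212),(556,648)],[(20,288),(415,648)])
E
```

```text
t 14.95 riser off mm [-0.3 -0.1] uz 18.8 rot [179.87   0.24 -60.49] F riser [-8.7 -8.8 -2.3] M riser [-3.38  3.64 -0.08] w 11.71
back edge yaw -105.17016293812677 leg yaw -105.11018823401257 dist mm [24.77352269 24.74513214]
side edge yaw 164.62395532470555 leg yaw 164.18645424934158 dist mm [24.15366018 24.58780686]
```

Run:
```python
from h import *
def edge(n,pts,nrm):
    # subpixel white->red transition along normal using green channel
    g=pickle.load(open(n+'.pkl','rb'))['wrist']['color'][:,:,1].astype(np.float32)
    out=[]
    for p in pts:
        t=np.arange(-7,7.01,.1);q=np.array(p)+np.outer(t,nrm)
        v=cv2.remap(g,q[:,0].astype(np.float32)[None],q[:,1].astype(np.float32)[None],cv2.INTER_LINEAR)[0]
        k=np.argmax(np.abs(np.convolve(v,np.r_[np.ones(8),-np.ones(8)],'valid')));out.append(round(t[k]+.8,2))
    return out
L0=np.array([104,118.]);L1=np.array([165,173.]);u=(L1-L0)/np.hypot(*(L1-L0));n=[u[1],-u[0]]
R0=np.array([316,198.]);R1=np.array([370,150.]);w=(R1-R0)/np.hypot(*(R1-R0));m=[-w[1],w[0]]
for k in('app','dwn','near','pr1','pr2'):
    print(k,'L',edge(k,[L0+a*(L1-L0) for a in(.1,.3,.5,.7,.9)],n),'R',edge(k,[R0+a*(R1-R0) for a in(.1,.3,.5,.7,.9)],m))
```

```text
app L [np.float64(-0.0), np.float64(0.1), np.float64(0.1), np.float64(-0.0), np.float64(-0.0)] R [np.float64(-1.3), np.float64(-2.7), np.float64(-1.7), np.float64(-1.6), np.float64(-1.8)]
dwn L [np.float64(-0.0), np.float64(0.1), np.float64(0.1), np.float64(-0.0), np.float64(-0.0)] R [np.float64(-1.3), np.float64(-1.4), np.float64(-1.3), np.float64(-1.6), np.float64(-1.7)]
near L [np.float64(-0.0), np.float64(0.1), np.float64(0.1), np.float64(-0.0), np.float64(-0.0)] R [np.float64(-1.3), np.float64(-1.5), np.float64(-1.2), np.float64(-1.6), np.float64(-1.7)]
pr1 L [np.float64(-0.9), np.float64(-0.8), np.float64(-0.6), np.float64(-0.7), np.float64(-0.8)] R [np.float64(-1.4), np.float64(-1.6), np.float64(-1.8), np.float64(-2.0), np.float64(-2.0)]
pr2 L [np.float64(-0.1), np.float64(-0.1), np.float64(-0.2), np.float64(-0.2), np.float64(-0.2)] R [np.float64(-1.0), np.float64(-1.1), np.float64(-1.0), np.float64(-1.3), np.float64(-1.5)]
```

Run:
```python
from h import *
from plant import r
s=r.get_state();print(inc(s,s['tcp_pos'],RY+45))
```

```text
([0.0, 0.0, 0.0], [0.0023, 0.0041, -0.0007])
```

Emit:
{"api": "step_arm", "payload": {
  "increments": [
    [[0, 0, 0], [0.001, 0.002, 0], 1],
    [[0, 0, 0], [0.002, 0.004, 0], 1],
    [[0, 0, 0], [0.002, 0.004, 0], 1]
  ]
}}

```text
time_s: 15.25
tcp_pos: [0.5068, -0.1953, 0.0468]
eef_rot: [180.0, 0.0, -60.5]
contact_force: [-5.2, 10.5, -3.4]
gripper_width: 0.0117
```

```bash
python3 rd.py
```

```text
t 15.25 riser off mm [-0.2  0. ] uz 18.8 rot [179.99   0.   -60.49] F riser [-8.7 -7.8 -3.4] M riser [-3.25  3.61 -0.03] w 11.69
```

Upright now, about 8.7 N and 7.8 N, with almost no yaw moment. Holding.

Emit:
{"api": "step_arm", "payload": {
  "increments": [
    [[0, 0, 0], [0, 0, 0], 1],
    [[0, 0, 0], [0, 0, 0], 1],
    [[0, 0, 0], [0, 0, 0], 1],
    [[0, 0, 0], [0, 0, 0], 1],
    [[0, 0, 0], [0, 0, 0], 1],
    [[0, 0, 0], [0, 0, 0], 1],
    [[0, 0, 0], [0, 0, 0], 1]
  ]
}}

```text
time_s: 15.95
tcp_pos: [0.5068, -0.1953, 0.0468]
eef_rot: [180.0, 0.0, -60.5]
contact_force: [-5.3, 12.0, -3.5]
gripper_width: 0.0113
```

```bash
python3 rd.py;python3 snap.py pr3 wrist; python3 rd.py
```

```text
t 15.95 riser off mm [-0.3  0. ] uz 18.8 rot [ 1.7998e+02  1.0000e-02 -6.0490e+01] F riser [-10.2  -8.3  -3.5] M riser [-3.31  3.64 -0.02] w 11.31
15.95 [ 0.5068 -0.1953  0.0468] [ 1.7998e+02  1.0000e-02 -6.0490e+01] [-5.29 12.02 -3.5 ] 0.011306531630435589 0.08796230932269761
t 16.0 riser off mm [-0.3  0. ] uz 18.8 rot [ 1.7998e+02  1.0000e-02 -6.0490e+01] F riser [-9.1 -7.9 -3.8] M riser [-3.37  3.68 -0.05] w 11.65
```

View pics/pr3_wrist.png

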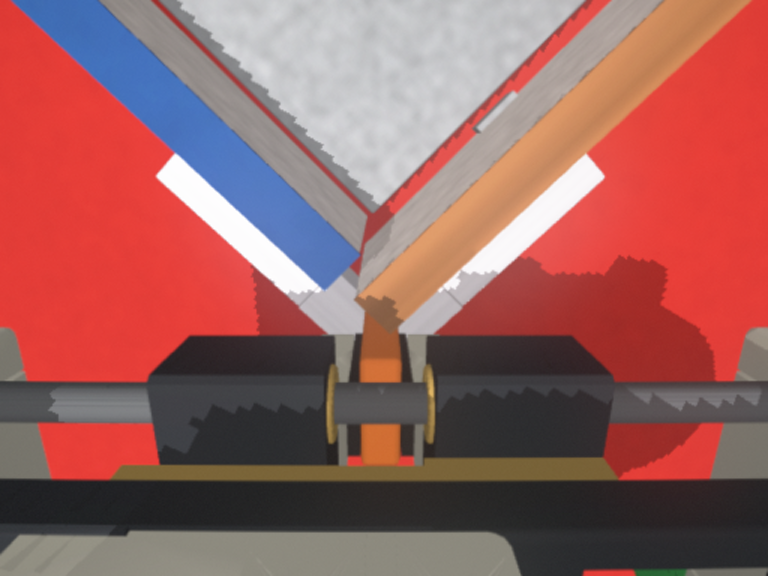

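Emit:
{"api": "step_arm", "payload": {
  "increments": [
    [[0, 0, 0], [0, 0, 0], 1],
    [[0, 0, 0], [0, 0, 0], 1],
    [[0, 0, 0], [0, 0, 0], 1],
    [[0, 0, 0], [0, 0, 0], 1],
    [[0, 0, 0], [0, 0, 0], 1],
    [[0, 0, 0], [0, 0, 0], 1],
    [[0, 0, 0], [0, 0, 0], 1]
  ]
}}

```text
time_s: 16.7
tcp_pos: [0.5068, -0.1953, 0.0468]
eef_rot: [180.0, 0.0, -60.5]
contact_force: [-5.9, 10.8, -2.6]
gripper_width: 0.012
```

```bash
python3 rd.py
```

```text
t 16.7 riser off mm [-0.3  0. ] uz 18.8 rot [ 1.7998e+02  1.0000e-02 -6.0490e+01] F riser [-8.8 -8.6 -2.6] M riser [-3.32  3.63 -0.05] w 11.98
```

The hold looks good, but face friction may be hiding the true normal forces. There's time, so I'll slide slightly upward to turn the friction vertical and re-check.

Emit:
{"api": "step_arm", "payload": {
  "increments": [
    [[0, 0, -0.0005], [0, 0, 0], 1],
    [[0, 0, -0.001], [0, 0, 0], 1],
    [[0, 0, -0.0015], [0, 0, 0], 1],
    [[0, 0, -0.002], [0, 0, 0], 1],
    [[0, 0, -0.002], [0, 0, 0], 1]
  ]
}}

```text
time_s: 17.2
tcp_pos: [0.5068, -0.1953, 0.0482]
eef_rot: [180.0, 0.0, -60.5]
contact_force: [-2.7, 9.2, -9.0]
gripper_width: 0.0118
```

```bash
python3 rd.py
```

```text
t 17.2 riser off mm [-0.2 -0. ] uz 20.2 rot [ 1.7997e+02  2.0000e-02 -6.0510e+01] F riser [-8.1 -5.  -9. ] M riser [-2.54  3.37  0.03] w 11.76
```

Emit:
{"api": "step_arm", "payload": {
  "increments": [
    [[0.0003, -0.0002, -0.0004], [0, 0, 0], 1],
    [[0.0005, -0.0003, -0.0008], [0, 0, 0], 1],
    [[0.0005, -0.0003, -0.0008], [0, 0, 0], 1]
  ]
}}

```text
time_s: 17.5
tcp_pos: [0.5068, -0.1953, 0.0487]
eef_rot: [179.9, 0.1, -60.5]
contact_force: [-2.6, 10.7, -11.4]
gripper_width: 0.012
```

```bash
python3 rd.py
```

```text
t 17.5 riser off mm [-0.2 -0. ] uz 20.7 rot [ 1.7994e+02  7.0000e-02 -6.0520e+01] F riser [ -9.6  -5.3 -11.4] M riser [-2.77  3.85  0.01] w 12.05
```

Emit:
{"api": "step_arm", "payload": {
  "increments": [
    [[0.0002, -0.0004, 0], [0, 0, 0], 1],
    [[0.0002, -0.0004, 0], [0, 0, 0], 1],
    [[0.0002, -0.0004, 0], [0, 0, 0], 1]
  ]
}}

```text
time_s: 17.8
tcp_pos: [0.5068, -0.1953, 0.0487]
eef_rot: [179.9, 0.1, -60.5]
contact_force: [-5.1, 9.8, -9.4]
gripper_width: 0.0116
```

```bash
python3 rd.py
```

```text
t 17.8 riser off mm [-0.2 -0.1] uz 20.6 rot [ 1.799e+02  9.000e-02 -6.052e+01] F riser [-8.  -7.5 -9.4] M riser [-3.19  3.75  0.02] w 11.64
```

Normals are now about 8.0 N and 7.5 N. Holding well over a second.

Emit:
{"api": "step_arm", "payload": {
  "increments": [
    [[0, 0, 0], [0, 0, 0], 1],
    [[0, 0, 0], [0, 0, 0], 1],
    [[0, 0, 0], [0, 0, 0], 1],
    [[0, 0, 0], [0, 0, 0], 1],
    [[0, 0, 0], [0, 0, 0], 1],
    [[0, 0, 0], [0, 0, 0], 1],
    [[0, 0, 0], [0, 0, 0], 1],
    [[0, 0, 0], [0, 0, 0], 1],
    [[0, 0, 0], [0, 0, 0], 1],
    [[0, 0, 0], [0, 0, 0], 1]
  ]
}}

```text
time_s: 18.8
tcp_pos: [0.5068, -0.1953, 0.0487]
eef_rot: [179.9, 0.1, -60.5]
contact_force: [-4.9, 10.0, -9.3]
gripper_width: 0.0118
```

```bash
python3 rd.py
```

```text
t 18.8 riser off mm [-0.2 -0. ] uz 20.6 rot [ 1.799e+02  9.000e-02 -6.052e+01] F riser [-8.3 -7.3 -9.3] M riser [-3.13  3.7   0.01] w 11.78
```

Emit:
{"api": "step_arm", "payload": {
  "increments": [
    [[0, 0, 0], [0, 0, 0], 1],
    [[0, 0, 0], [0, 0, 0], 1],
    [[0, 0, 0], [0, 0, 0], 1],
    [[0, 0, 0], [0, 0, 0], 1],
    [[0, 0, 0], [0, 0, 0], 1],
    [[0, 0, 0], [0, 0, 0], 1]
  ]
}}

```text
time_s: 19.4
tcp_pos: [0.5068, -0.1953, 0.0487]
eef_rot: [179.9, 0.1, -60.5]
contact_force: [-5.1, 10.5, -9.0]
gripper_width: 0.0117
```

```bash
python3 rd.py
```

```text
t 19.4 riser off mm [-0.2 -0.1] uz 20.6 rot [ 1.799e+02  9.000e-02 -6.053e+01] F riser [-8.7 -7.7 -9. ] M riser [-3.15  3.72 -0.01] w 11.73
```

Emit:
{"api": "step_arm", "payload": {
  "increments": [
    [[-0.001, -0.001, 0], [0, 0, 0], 1],
    [[-0.002, -0.002, 0], [0, 0, 0], 1],
    [[-0.004, -0.003, 0], [0, 0, 0], 1],
    [[-0.01, -0.003, 0], [0, 0, 0], 1],
    [[-0.02, -0.003, 0], [0, 0, 0], 1],
    [[-0.035, -0.003, 0], [0, 0, 0], 1],
    [[-0.04, -0.003, -0.03], [0, 0, 0], 1],
    [[-0.04, -0.003, -0.07], [0, 0, 0], 1],
    [[-0.04, -0.003, -0.12], [0, 0, 0], 1],
    [[-0.04, -0.003, -0.12], [0, 0, 0], 1]
  ]
}}

```text
time_s: 20.4
tcp_pos: [0.4966, -0.1602, 0.1781]
eef_rot: [-179.3, -0.7, -60.3]
contact_force: [0.6, 1.1, -1.8]
gripper_width: 0.012
```

Emit:
{"api": "step_arm", "payload": {
  "increments": [
    [[0, 0, 0], [0, 0, 0], 1],
    [[0, 0, 0], [0, 0, 0], 1],
    [[0, 0, 0], [0, 0, 0], 1]
  ]
}}

```text
time_s: 20.7
tcp_pos: [0.4914, -0.1603, 0.1694]
eef_rot: [180.0, -0.2, -60.4]
contact_force: [0.6, -0.4, -1.8]
gripper_width: 0.0118
```

```bash
python3 rd.py; python3 snap.py ret wrist,scene; python3 -c "
from h import *
d=pickle.load(open('ret.pkl','rb'));crop(d['scene'],145,215,245,305,6,'rets');s=d['state']
C=np.array([.4827,.2238]);ya=np.radians(-14.1);R=np.array([[np.cos(ya),-np.sin(ya)],[np.sin(ya),np.cos(ya)]])
o=C+R@[-.028,.008]
for th in [-59.1]:
  t=np.radians(th);p=o-.0201*np.array([np.cos(t),np.sin(t)]);print(o,p,inc(s,[p[0],p[1],.17],th))"
```

```text
t 20.7 riser off mm [-29.8 -24. ] uz 141.5 rot [ 1.800e+02 -1.500e-01 -6.043e+01] F riser [ 0.2  0.6 -1.8] M riser [-0.16 -0.01 -0.02] w 11.8
20.7 [ 0.4914 -0.1603  0.1694] [ 1.800e+02 -1.500e-01 -6.043e+01] [ 0.56 -0.38 -1.82] 0.01179594490300648 0.42357468382302427
[0.4574925 0.2383802] [0.44717032 0.2556273 ] ([-0.3836, -0.1668, -0.0016], [0.0001, -0.0026, -0.0232])
```

View pics/ret_wrist.png

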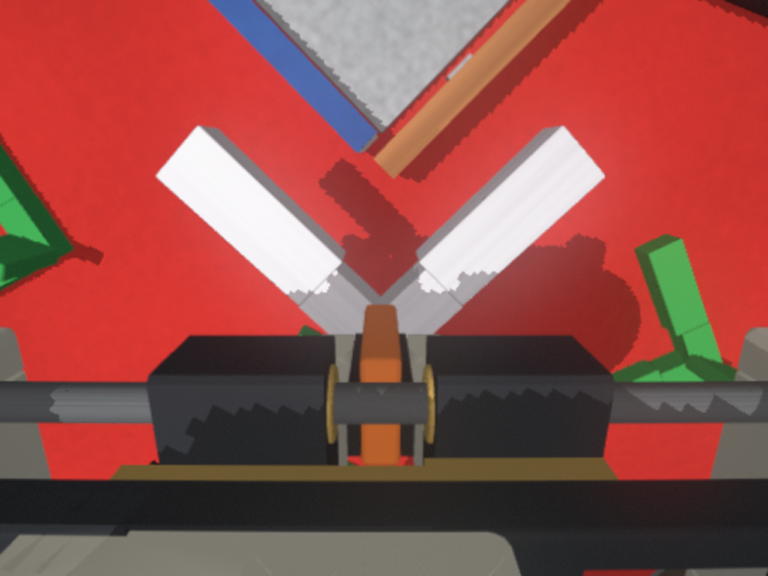

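View pics/rets.png

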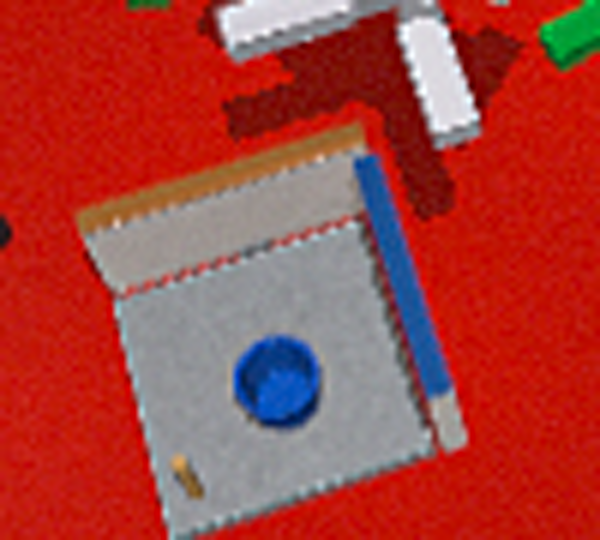

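The blue panel stayed home, parallel to the base edge in both views, and the square is still held straight. Back to the mat.

Emit:
{"api": "step_arm", "payload": {
  "increments": [
    [[-0.019, -0.0083, 0], [0, 0.0, -0.002], 1],
    [[-0.057, -0.0248, 0], [0, 0, -0.005], 1],
    [[-0.1, -0.0435, 0], [0, 0, -0.01], 1],
    [[-0.145, -0.063, 0], [0, 0, -0.015], 1],
    [[-0.19, -0.0826, 0], [0, 0, -0.02], 1],
    [[-0.235, -0.102, 0], [0, 0, -0.023], 1],
    [[-0.28, -0.1217, 0], [0, 0, -0.023], 1],
    [[-0.325, -0.1413, 0], [0, 0, -0.023], 1],
    [[-0.365, -0.1587, 0], [0, 0, -0.023], 1],
    [[-0.3835, -0.1668, 0], [0, 0, -0.023], 1]
  ]
}}

```text
time_s: 21.8
tcp_pos: [0.4478, 0.2584, 0.1689]
eef_rot: [-179.9, -0.2, -59.0]
contact_force: [0.2, -0.6, -1.8]
gripper_width: 0.0116
```

Emit:
{"api": "step_arm", "payload": {
  "increments": [
    [[0, 0, 0], [0, 0, 0], 1],
    [[0, 0, 0], [0, 0, 0], 1],
    [[0, 0, 0], [0, 0, 0], 1],
    [[0, 0, 0], [0, 0, 0], 1]
  ]
}}

```text
time_s: 22.2
tcp_pos: [0.4484, 0.2542, 0.1695]
eef_rot: [-179.9, -0.2, -59.2]
contact_force: [-0.7, -0.5, -1.5]
gripper_width: 0.0118
```

```bash
python3 snap.py bk wrist; python3 -c "
from h import *
d=pickle.load(open('bk.pkl','rb'));s=d['state']
print(inc(s,[.4472,.2556,.034],-59.1))"
```

```text
22.2 [0.4484 0.2542 0.1695] [-179.91   -0.24  -59.19] [-0.74 -0.46 -1.5 ] 0.01176587207947986 0.28127283774019934
([-0.0024, 0.0005, 0.1355], [-0.0015, -0.0042, -0.0016])
```

View pics/bk_wrist.png

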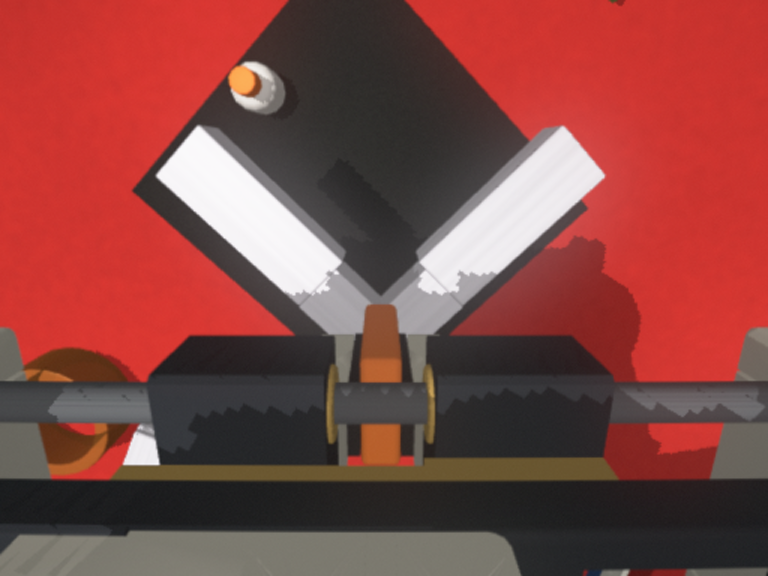

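Emit:
{"api": "step_arm", "payload": {
  "increments": [
    [[-0.002, 0.0005, 0.03], [-0.001, -0.004, 0], 1],
    [[-0.002, 0.0005, 0.065], [-0.001, -0.004, 0], 1],
    [[-0.002, 0.0005, 0.1], [-0.001, -0.004, 0], 1],
    [[-0.002, 0.0005, 0.125], [-0.001, -0.004, 0], 1],
    [[-0.002, 0.0005, 0.133], [-0.001, -0.004, 0], 1],
    [[-0.002, 0.0005, 0.133], [-0.001, -0.004, 0], 1],
    [[-0.002, 0.0005, 0.133], [-0.001, -0.004, 0], 1]
  ]
}}

```text
time_s: 22.95
tcp_pos: [0.4482, 0.2568, 0.0378]
eef_rot: [-179.9, 0.0, -59.1]
contact_force: [-0.4, -0.1, -1.6]
gripper_width: 0.0119
```

```bash
python3 snap.py lo wrist
```

```text
22.95 [0.4482 0.2568 0.0378] [-1.7985e+02  1.0000e-02 -5.9120e+01] [-0.44 -0.14 -1.58] 0.011904360069208595 0.9088654318636804
```

View pics/lo_wrist.png

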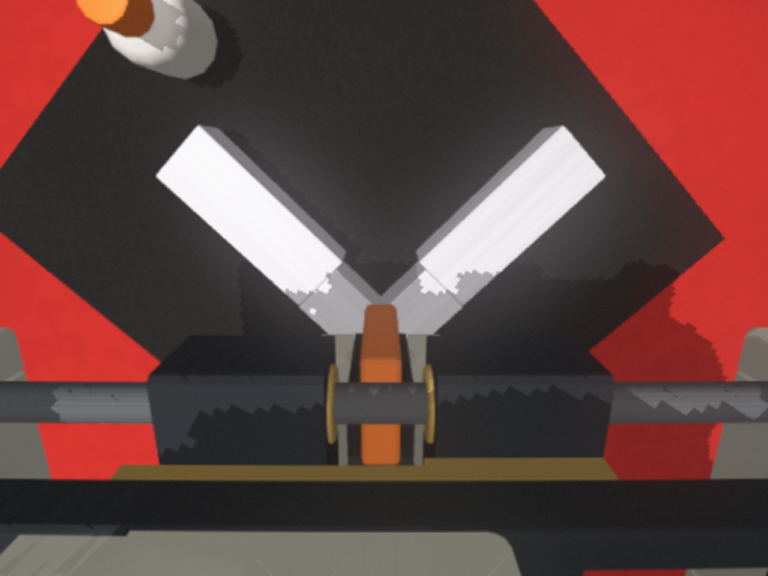

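Emit:
{"api": "step_arm", "payload": {
  "increments": [
    [[0, 0, 0.001], [0, 0, 0], 1],
    [[0, 0, 0.002], [0, 0, 0], 1],
    [[0, 0, 0.003], [0, 0, 0], 1],
    [[0, 0, 0.004], [0, 0, 0], 1],
    [[0, 0, 0.004], [0, 0, 0], 1],
    [[0, 0, 0.004], [0, 0, 0], 1]
  ]
}}

```text
time_s: 23.6
tcp_pos: [0.4473, 0.2563, 0.0326]
eef_rot: [-180.0, -0.0, -59.1]
contact_force: [-0.3, 0.4, -1.2]
gripper_width: 0.0111
```

Emit:
{"api": "step_arm", "payload": {
  "increments": [
    [[0, 0, 0.0004], [0, 0, 0], 1],
    [[0, 0, 0.0008], [0, 0, 0], 1],
    [[0, 0, 0.0012], [0, 0, 0], 1],
    [[0, 0, 0.0012], [0, 0, 0], 1],
    [[0, 0, 0.0012], [0, 0, 0], 1]
  ]
}}

```text
time_s: 24.1
tcp_pos: [0.4473, 0.2563, 0.0316]
eef_rot: [-179.9, -0.0, -59.1]
contact_force: [-1.9, -0.2, 3.0]
gripper_width: 0.0119
```

It is on the mat (Fz went from -2 to +3 N). Releasing.

Emit:
{"api": "step_arm", "payload": {
  "increments": [
    [[0, 0, 0], [0, 0, 0], 1],
    [[0, 0, 0], [0, 0, 0], 1],
    [[0, 0, 0], [0, 0, 0], 0.6],
    [[0, 0, 0], [0, 0, 0], 0.5],
    [[0, 0, 0], [0, 0, 0], 0.4],
    [[0, 0, 0], [0, 0, 0], 0.3],
    [[0, 0, 0], [0, 0, 0], 0.3],
    [[0, 0, 0], [0, 0, 0], 0.3]
  ],
  "force": 5
}}

```text
time_s: 24.9
tcp_pos: [0.4473, 0.2563, 0.0314]
eef_rot: [-179.9, -0.0, -59.1]
contact_force: [-0.6, -0.0, -1.2]
gripper_width: 0.0549
```

Emit:
{"api": "step_arm", "payload": {
  "increments": [
    [[0, 0, -0.01], [0, 0, 0], 0.3],
    [[0, 0, -0.03], [0, 0, 0], 0.3],
    [[0, 0, -0.07], [0, 0, 0], 0.3],
    [[0, 0, -0.11], [0, 0, 0], 0.3],
    [[0, 0, -0.16], [0, 0, 0], 0.3],
    [[0, 0, -0.21], [0, 0, 0], 0.3],
    [[0, 0, -0.26], [0, 0, 0], 0.3],
    [[0, 0, -0.28], [0, 0, 0], 0.3],
    [[0, 0, -0.28], [0, 0, 0], 0.3],
    [[0, 0, -0.28], [0, 0, 0], 0.3]
  ]
}}

```text
time_s: 25.9
tcp_pos: [0.4467, 0.256, 0.312]
eef_rot: [-179.9, 0.0, -59.1]
contact_force: [0.6, 0.2, -0.9]
gripper_width: 0.0614
```

```bash
python3 snap.py fin wrist,scene,side; python3 -c "
from h import *
d=pickle.load(open('fin.pkl','rb'));crop(d['scene'],140,130,360,310,3.6,'fins');crop(d['side'],185,110,345,260,5,'find')"
```

```text
25.9 [0.4467 0.256  0.312 ] [-1.7989e+02  5.0000e-02 -5.9120e+01] [ 0.59  0.23 -0.93] 0.06135605909423987 1.7563850791759887
```

View pics/fin_wrist.png

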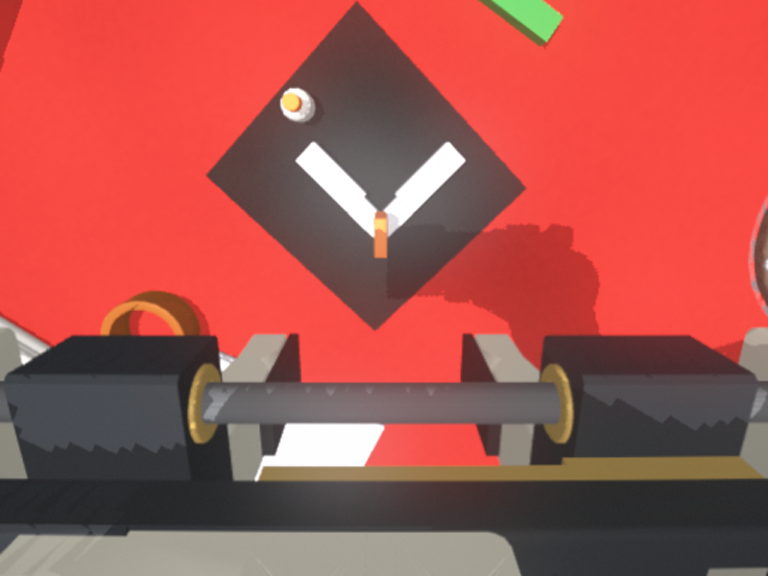

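View pics/fins.png

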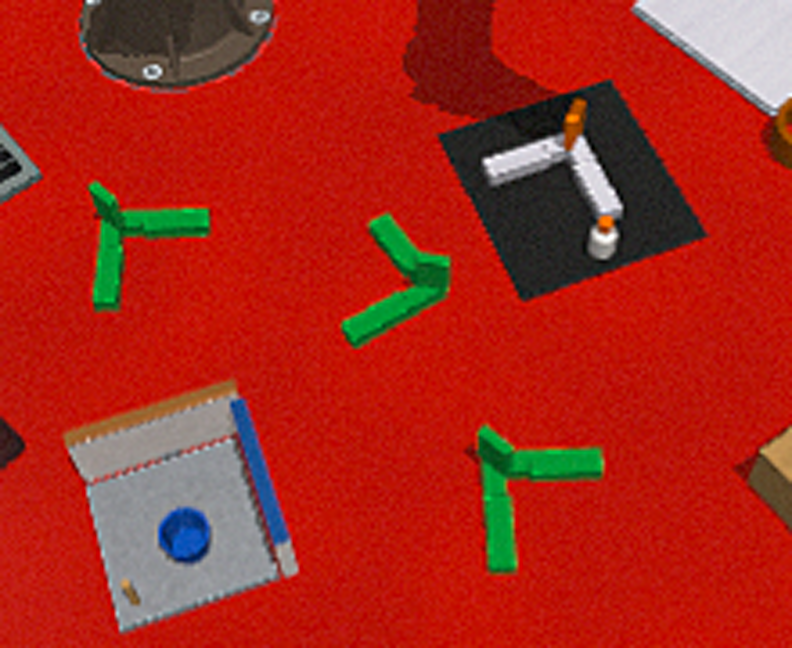

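View pics/find.png

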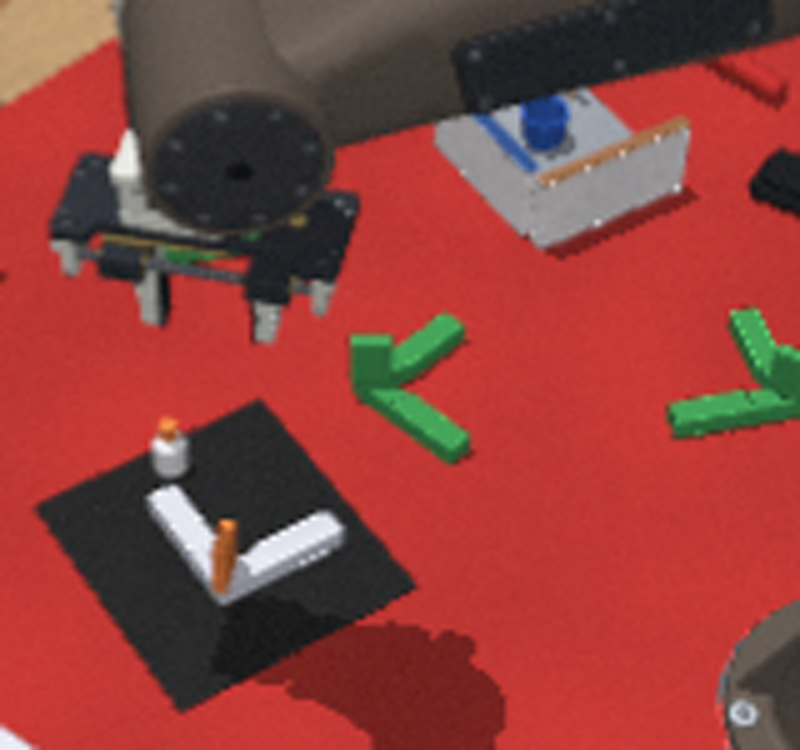

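Run:
```python
from h import *
d=pickle.load(open('fin.pkl','rb'));c=d['scene']
R=Ro.from_euler('z',RY,degrees=True).as_matrix()[:2,:2]
f=6;im=cv2.resize(c['color'][215:305,145:245,::-1],None,fx=f,fy=f,interpolation=cv2.INTER_CUBIC)
O=np.array([.5202,-.2119])
for a in(0,.03):
    Ra=Ro.from_euler('z',a).as_matrix()[:2,:2]
    l=(np.array([(.002,.02),(.002,.17),(.017,.17),(.017,.02)])@Ra.T)@R.T+O
    p=((proj(np.c_[l,[.081]*4],c)-[145,215]+.5)*f-.5).round().astype(int)
    cv2.polylines(im,[p.reshape(-1,1,2)],True,(0,255,255) if a==0 else (0,255,0),1)
cv2.imwrite('pics/finov.png',im)
```

```text
(no output)
```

View pics/finov.png

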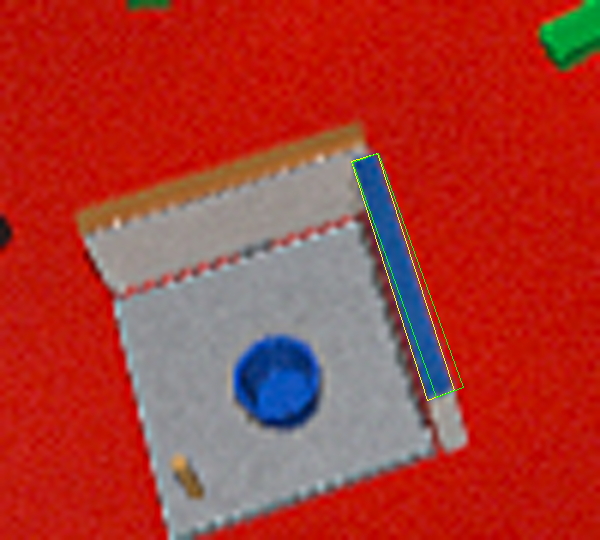

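The blue edge lies on the yellow home outline (0 rad), not on the green one (0.03 rad open). The square lies flat on the mat clear of the glue, and the gripper is well above it. Handing in.

```bash
python3 -c "
from plant import r
print(r.close_job())"
```

```text
the job is handed in; nothing more can be done
None
```

The job is done and handed in at about 26 s of the 72 s allowed. I took the square by its orange grip and used it to push the blue-edged side panel onto its stop. I held it pressed on both faces, laid it flat on the mat and let go.

- **Pressing:** The first try was wrong. The force I read on the back panel was only friction from the side panel, with a gap of a millimetre or two left at the back. I eased off, felt each face separately and pressed again. The last 1.6 s hold read about 8–8.7 N on the side face and 7.3–7.7 N on the back face. The highest reading was 12.7 N on the side face, for roughly 0.3 s while I was adjusting.
- **Flush fit:** Both legs seem flush: the turning moment was almost zero, the square was upright, and the back face measured parallel. The camera was about 0.4° off parallel on the side face. I put that down to measuring error, because the two legs of the square itself measured about 0.7° off square.
- **End state:** The last pictures show the side panel still home, within what the camera can resolve, and the square flat near the middle of the mat. The glue and cup look unmoved. I did not check the tape, mouse, laptop and screwdriver one by one, but the arm never went near them.

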